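Isolate the shaker and start its clamp-platform bolt

TASK

Turn the isolator handle on top of the bench power pod a quarter turn from on to off, so that the shaker is dead before its platform is worked on. Then start the one clamp bolt that still stands proud, at the platform corner nearest the robot on the pod's side: turn it backward (anticlockwise from above) until you feel the thread drop, then one turn forward and no more. Finish holding it: the program ends with the fingers still gripping the knob, the bolt started in its thread and standing still, the bottles, glassware and spanner left as they stood.

Things in the scene. Friction and masses are not known exactly. Their poses are not given: they have to be found in the camera images.
- pod: Bench power pod, fixed: an aluminium box 120 x 180 x 70 mm (x, y, z of its own frame) with a grey isolator enclosure 92 x 92 mm on top, whose round black plate ends 116 mm above the bench. Origin at the centre of the underside; z up.
- isolator (a joint): Angle of the isolator handle, rad: 0 is off, 1.571 (a quarter turn) is on. Grows clockwise seen from above, so on to off is a quarter turn anticlockwise. A detent holds it at both ends; it takes about 0.2 N m to leave one, and past half-way it snaps into the other.
- isolator_grip (a point): Point on the vertical turning axis of the isolator handle, at gripping height. The handle is a plain grey upright bar 60 mm long, 14 mm thick; its top is 11 mm above this point, the flat collar under it 23 mm below. Axes turn with the handle: y along the bar, z up.
- shaker: Laboratory shaker, fixed. On its pale housing lies an aluminium clamp platform 325 x 385 mm, top 168 mm above the bench. Origin: centre of the underside; front -x, left +y, z up. Clamp bolts with black knobs at x = +-135, y = +-165 mm: three are home (knob tops 201 mm above the bench), the one at x -135, y +165 mm stands proud. On the far half: two bars 201 mm high, two bottles 283 mm high.
- knob: Black knob of the proud bolt, a cross of four equal lobes: 56 mm across opposite lobes, each 16 mm wide, 26 mm tall. Origin: the knob's centre, on the bolt's vertical axis; x and y along the lobes, z up. It turns and rises with the bolt. Fingers can press on the ends of opposite lobes, or sit in opposite notches between them (16 mm wide pads close there on about 39 mm).
- bolt (a joint): Turning angle of the proud bolt, rad: grows clockwise from above (forward, tightening), no stops, under 0.1 N m. Starts between -0.4 and 0.4; its zero is unrelated to the thread. Somewhere 0.6 to 3.1 rad backward of the start, the bolt's thread runs off the start of the boss thread and the bolt drops; turned on backward it climbs again and drops once each turn.
- bolt_lift (a joint): Height of the proud bolt above fully home, m (stop at 0.029). It slides freely under its 0.4 kg weight. Right-hand thread, lead 5 mm per turn, 0.6 mm play. Unstarted it rests on the first thread at 0.0213 to 0.0232, climbs to 0.0235 turned backward, then drops 5 mm to about 0.0187 unless the fingers hold it up. Forward from there it screws in 5 mm per turn (0.0137 after one) and cannot be lifted out.
- sample_a: White sample bottle 62 mm thick, 115 mm tall, standing between the bars on the platform; not to be disturbed. Origin at the centre of its underside.
- sample_b: A second such sample bottle beside the first; not to be disturbed. Origin at the centre of its underside.
- flask: Glass volumetric flask 84 mm thick, 175 mm tall, on the bench behind; not to be disturbed. Origin at the centre of its underside.
- beaker: Glass beaker 70 mm wide, 85 mm tall, on the bench in front; not to be disturbed. Origin at the centre of its underside.
- spanner: Steel spanner 180 mm long lying along its x on the bench in front of the shaker; not to be disturbed. Origin on the bench under its middle.
- reagent: Small amber glass bottle 54 mm thick, 100 mm tall, on the bench between pod and shaker, nearer the robot; not to be disturbed. Origin at the centre of its underside.
- wash_bottle: White plastic wash bottle 72 mm thick, 178 mm tall with its spout, beside the pod; not to be disturbed. Origin at the centre of its underside.
Not all that is in view belongs to the job. What is shaped like the pod but blue is not meant.

How it is judged:
On the way, in this order (a step that is already met when the one before it is completed fails the run):
1. the isolator handle is in its off detent (value of joint isolator below 0.15 rad), for 0.2 s.
2. the bolt, turned backward, has dropped off the thread start by a whole pitch (value of joint bolt below -0.7 rad and value of joint bolt_lift below 0.0203 m), for 0.05 s.
3. the bolt has been screwed forward about one turn into the boss (value of joint bolt_lift between 0.012 and 0.0156 m), for 0.2 s.
At the end, for the whole second after the job is handed in: Isolator within 0.15 rad of off; the bolt one turn (give or take 0.3) in from the thread drop, so its lift is 12.0 to 15.6 mm; the bolt not turning (under 0.15 rad/s); the fingers pressing on the knob with over 2 N, the grasp point within 30 mm of the knob's centre (all of step 3 and value of joint isolator below 0.15 rad and velocity of joint bolt between -0.15 and 0.15 rad/s and contact force between the fingers and knob above 2 N and distance between the grasp point and knob below 0.03 m); the arm keeps its last pose, push and grip.
It fails at once if the bolt is run down more than about one and a half turns (value of joint bolt_lift below 0.0112 m).
It fails at once if a bystander is moved by more than 40 mm (distance of any of sample_a, sample_b, flask, beaker, spanner, reagent, wash_bottle from where it was at the start of the episode above 0.04 m).
It fails at once if a bystander is tipped (angle between any of sample_a, sample_b, flask, beaker, spanner, reagent, wash_bottle's own z axis and vertical above 0.5 rad).
It also fails if it takes over 72 s, if anything falls off the work surface, if the arm or the gripper's body presses on something with over 40 N, if the wrist force passes 120 N, or if a joint passes its speed limit or range.

ROBOT

A 7-joint arm with a two-finger parallel gripper is mounted at the origin on the work surface. World frame = base frame: x ahead of the robot, y to its left, z up, the work surface at z = 0. Lengths are in m, angles in rad, forces in N, time in s.
With the tool pointing down it reaches from about 0.425 to 0.825 m from the base axis. Payload 3.6 kg.
Tool frame: the origin (TCP) lies midway between the tips of the shut fingers; the grasp point (between the pads) lies 19 mm behind it; z points along the fingers, x is the direction in which the jaws open and shut, and the axes are right-handed (so a half turn about z gives the same grasp; the last joint's range is limited). The gripper opens to 93 mm and grips with 3 to 60 N. Pads are 15 mm wide; open, the fingers measure 128 mm over their backs; the gripper's body (75 mm by 188 mm) begins 65 mm behind the grasp point.
Start: joints at [-1.212, 0.615, -0.013, 1.423, 0.008, 1.103, -0.04], TCP at [0.245, 0.602, 0.184] pointing down, gripper open.
Joint ranges: [-3.12, 3.12], [-0.3, 2.06], [-1.34, 1.32], [0.26, 2.42], [-1.36, 4.5], [0.01, 1.98], [-2.84, 2.84]. Speed limits (rad/s): [2.79, 2.79, 3.14, 3.14, 3.14, 3.14, 3.14].

INTERFACE

Orientations are given as a rotation vector (axis times angle).
In Python, from station import read_state, eyes, ticket gives the robot as it stands.
- The arm moves only by the tool servo_tool, never from a script. Its argument "moves" is a list of rows, each a list of 5 numbers: the shift along the tool's x, y, z in mm, then the turn about the tool's z in degrees, then the closure in counts, from 0 (fully open) to 255 (shut). A call has 1 to 5 rows; each row is the pose to reach, as a shift and turn from the pose commanded when the call began, along the tool's axes at that moment; what a row does not reach only later rows make up. A row lasts 1/12 s, in which the tool goes at most 41.7 mm and 7.16 degrees, less where a joint would pass 70% of its speed; a pose out of reach is approached as far as the arm can. A call with a gripper value outside its range is refused whole. The fingers move at their own pace and stop on an object; "newtons" is the grip in N (left out, the last holds). Time passes only in rows, so rows that repeat a pose let the fingers close. It gives the time, the measured TCP pose, the force and the opening at its end, in the units of the state.
- read_state(): the state, without advancing time (a new reading comes with each control period).
- eyes.read_camera(name): name is "scene" or "side" or "wrist"; returns a dict with "img" (384x512x3 uint8, red, green, blue), "intrinsics" (3x3 intrinsics, pixels), "extrinsics" (4x4, takes a point from world to camera coordinates); the wrist camera has in their place "hand_eye" (4x4, takes a point from camera to tool coordinates, whose origin is the TCP and whose axes are the tool frame's). Camera axes: x right, y down, z forward; pixel columns grow to the right and rows downward; lengths in m; the calibration is good to about 2 mm. The wrist camera is an equidistant fisheye: a pixel r from the principal point sees the ray r / f radians off the axis. A picture is of the moment at which its call begins: read the wrist's pose just before it. There is no depth.
- ticket.job_done(): hands the job in, once; it reports no verdict.
The state is a dict: "clock": time; "joint_positions": joint angles; "joint_vel": joint speeds; "joint_efforts": joint torques, N m; "tool_pos": TCP position; "tool_rot": TCP orientation; "force": force on the tool from outside, world axes, zero at the start; "moment": the same for the moment, N m; "gripper_width": opening from 0.0 (shut) to 1.0 (fully open).
Only numpy, scipy, OpenCV 4.12 (cv2) and the standard library are available. Lean on these libraries where they do the work, as an engineer would, in place of code of your own. Each camera call takes 0.05 s, during which the arm holds its last target.

## Working session

There is one attempt and no reset: what is moved stays moved. The work goes in short steps, Python scripts to look and compute and a tool call to move; the robot and the scene stay as the last step left them, time stands still between calls to the robot, and variables do not carry over. Pictures are saved under pics/ and viewed, and the job is handed in when it is done.

Besides the shell and the picture viewer there is one more tool, called after "Call:" as name(argument=value, ...), one argument or row to a line, values as JSON. servo_tool: Moves the arm, as the interface text tells. Its arguments: {"type":"object","properties":{"moves":{"type":"array","items":{"type":"array","items":{"type":"number"}}},"newtons":{"type":"number"}},"required":["moves"]}

```bash
mkdir -p pics; ls; cat > h.py <<'E'
import numpy as np,cv2,json
from scipy.spatial.transform import Rotation as R
from station import read_state,eyes,ticket
def cap(n,f):
    s=read_state(); c=eyes.read_camera(n); cv2.imwrite(f'pics/{f}.png',c['img'][:,:,::-1])
    d={k:np.array(v).tolist() for k,v in c.items() if k!='img'}; d['pos']=np.array(s['tool_pos']).tolist(); d['rot']=np.array(s['tool_rot']).tolist()
    json.dump(d,open(f'pics/{f}.json','w')); return c['img'],d
def ray(f,u,v):
    d=json.load(open(f'pics/{f}.json')); 
    if 'extrinsics' in d:
        K=np.array(d['intrinsics']);T=np.linalg.inv(np.array(d['extrinsics']))
        r=np.linalg.inv(K)@[u,v,1]
    else:
        K=np.array(d['intrinsics']);H=np.array(d['hand_eye']);W=np.eye(4);W[:3,:3]=R.from_rotvec(d['rot']).as_matrix();W[:3,3]=d['pos'];T=W@H
        a=(u-K[0,2])/K[0,0];b=(v-K[1,2])/K[1,1];t=np.hypot(a,b);r=np.array([a/t*np.sin(t),b/t*np.sin(t),np.cos(t)]) if t>0 else np.array([0,0,1.])
    return T[:3,3],T[:3,:3]@r
def onz(f,u,v,z):
    o,r=ray(f,u,v); return o+r*(z-o[2])/r[2]
E
python3 - <<'E'
from h import *
s=read_state()
for k,v in s.items(): print(k,np.round(v,4))
for n in ['scene','side','wrist']:
    i,d=cap(n,n+'0'); print(n,{k:np.round(v,3).tolist() for k,v in d.items()})
E
```

```text
pics
clock 0.0
joint_positions [-1.2115  0.6159 -0.0126  1.4249  0.0081  1.1034 -0.0404]
joint_vel [-0.0019  0.0015  0.0003  0.0022 -0.0011 -0.0003  0.0018]
joint_efforts [-1.00000e-04 -4.58926e+01  2.08800e-01 -1.65752e+01 -6.11000e-02
  2.03000e-02  2.00000e-04]
tool_pos [0.2443 0.6014 0.1831]
tool_rot [ 2.6048  1.7537 -0.0033]
force [ 0.52   -0.0321  0.0664]
moment [ 0.0009  0.0082 -0.0259]
gripper_width 1.0026
scene {'intrinsics': [[360.783, 0.0, 258.08], [0.0, 360.783, 189.311], [0.0, 0.0, 1.0]], 'extrinsics': [[0.159, 0.987, -0.011, -0.154], [0.712, -0.123, -0.691, -0.214], [-0.684, 0.102, -0.723, 1.619], [0.0, 0.0, 0.0, 1.0]], 'pos': [0.244, 0.601, 0.183], 'rot': [2.605, 1.754, -0.003]}
side {'intrinsics': [[398.771, 0.0, 257.811], [0.0, 398.771, 186.945], [0.0, 0.0, 1.0]], 'extrinsics': [[0.772, -0.636, 0.005, -0.296], [-0.362, -0.447, -0.818, 0.315], [0.522, 0.63, -0.575, 0.877], [0.0, 0.0, 0.0, 1.0]], 'pos': [0.244, 0.601, 0.183], 'rot': [2.605, 1.754, -0.003]}
wrist {'intrinsics': [[297.319, 0.0, 253.246], [0.0, 297.319, 191.464], [0.0, 0.0, 1.0]], 'hand_eye': [[1.0, -0.001, 0.0, 0.001], [0.001, 0.971, 0.24, -0.065], [-0.001, -0.24, 0.971, -0.2], [0.0, 0.0, 0.0, 1.0]], 'pos': [0.244, 0.601, 0.183], 'rot': [2.605, 1.754, -0.003]}
```

View pics/scene0.png

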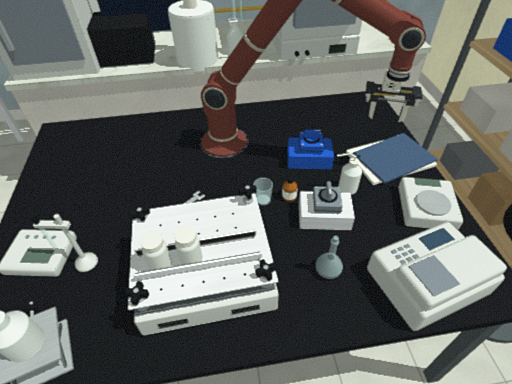

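View pics/side0.png

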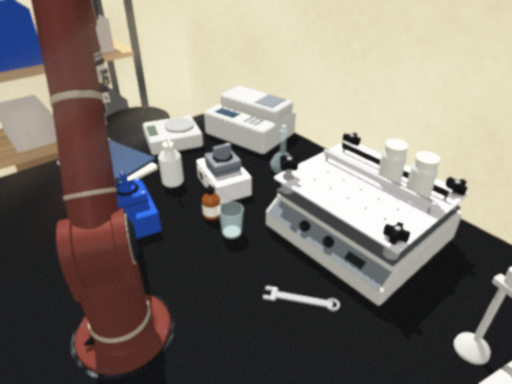

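View pics/wrist0.png

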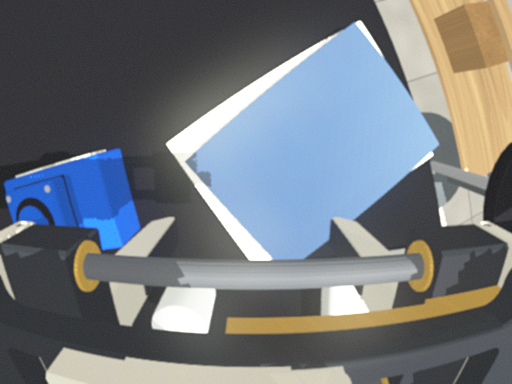

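```bash
python3 - <<'E'
import cv2
i=cv2.imread('pics/scene0.png'); 
a=cv2.resize(i[165:245,285:385],None,fx=4,fy=4,interpolation=3); b=cv2.resize(i[165:245,210:310],None,fx=4,fy=4,interpolation=3)
cv2.imwrite('pics/c1.png',cv2.hconcat([a,b]))
i=cv2.imread('pics/side0.png'); 
a=cv2.resize(i[130:210,180:280],None,fx=4,fy=4,interpolation=3); b=cv2.resize(i[130:210,250:350],None,fx=4,fy=4,interpolation=3)
cv2.imwrite('pics/c2.png',cv2.hconcat([a,b]))
E
```

```text
(no output)
```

View pics/c1.png

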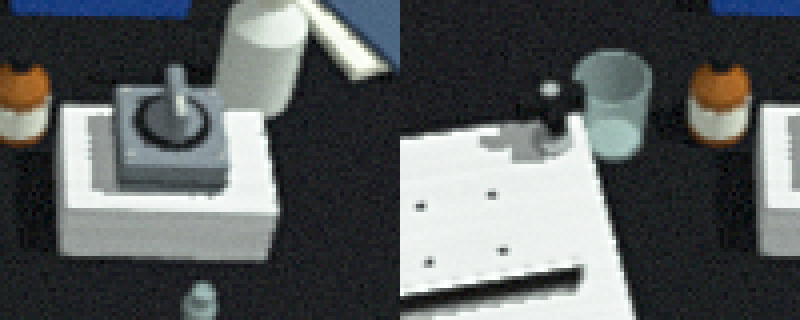

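View pics/c2.png

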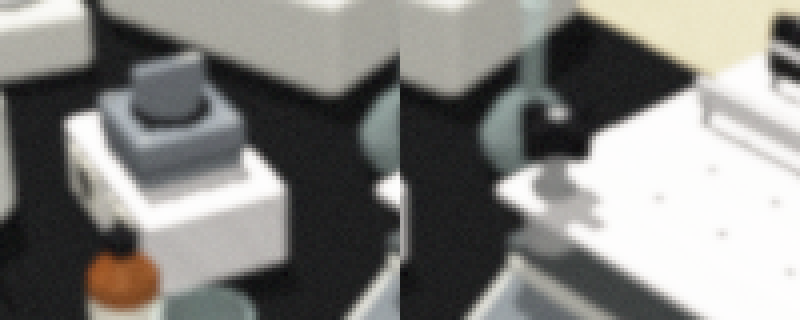

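```bash
cat >> h.py <<'E'
def tri(a,b):
    o1,r1=ray(*a);o2,r2=ray(*b);r1=r1/np.linalg.norm(r1);r2=r2/np.linalg.norm(r2)
    s=np.linalg.lstsq(np.c_[r1,-r2],o2-o1,rcond=None)[0];p=o1+s[0]*r1;q=o2+s[1]*r2
    return (p+q)/2,np.linalg.norm(p-q)
E
python3 - <<'E'
from h import *
print('handle',tri(('scene0',328.8,182),('side0',222.3,145.2)))
print('knob',tri(('scene0',247.5,187),('side0',289,157.5)))
# bar ends on z of top ~0.155
for z in (.15,.158,.165):
    print(z,[onz('side0',180+x/4,130+y/4,z).round(4) for x,y in((133,64),(204,53),(133,69),(207,57))])
# pod top corners (z=.07) scene crop
for x,y in((60,107),(278,212),(60,210)): print('pod',onz('scene0',285+x/4,165+y/4,.07).round(4))
# enclosure top corners
for x,y in((113,85),(228,160),(120,163),(215,85)): print('enc',onz('scene0',285+x/4,165+y/4,.11).round(4))
# shaker platform near corner z=.168
print(onz('scene0',210+(585-400)/4,165+112/4,.168))
print(onz('side0',250+(497-400)/4,130+188/4,.168))
for u,v in((140,213),(265,268),(138,291)): print('homeknobs',onz('scene0',u,v,.2).round(3))
E
```

```text
handle (array([0.48846618, 0.31170334, 0.1637788 ]), np.float64(0.01621269596667018))
knob (array([0.51996569, 0.04105869, 0.22763294]), np.float64(0.0020200487482274283))
0.15 [array([0.4752, 0.3328, 0.15  ]), array([0.5289, 0.3122, 0.15  ]), array([0.4707, 0.3262, 0.15  ]), array([0.5269, 0.3054, 0.15  ])]
0.158 [array([0.4675, 0.3206, 0.158 ]), array([0.5205, 0.3003, 0.158 ]), array([0.4631, 0.3141, 0.158 ]), array([0.5185, 0.2936, 0.158 ])]
0.165 [array([0.4607, 0.31  , 0.165 ]), array([0.5131, 0.2899, 0.165 ]), array([0.4564, 0.3036, 0.165 ]), array([0.5112, 0.2833, 0.165 ])]
pod [0.4229 0.2419 0.07  ]
pod [0.5726 0.3937 0.07  ]
pod [0.5396 0.2133 0.07  ]
enc [0.4412 0.2821 0.11  ]
enc [0.5421 0.3535 0.11  ]
enc [0.5302 0.264  0.11  ]
enc [0.4563 0.37   0.11  ]
[0.49314459 0.07219104 0.168     ]
[0.48955308 0.06109134 0.168     ]
homeknobs [ 0.545 -0.285  0.2  ]
homeknobs [0.791 0.049 0.2  ]
homeknobs [ 0.803 -0.274  0.2  ]
```

Call:
servo_tool(
  moves=[
    [-10, 20, -35, 0, 0],
    [-25, 50, -65, 0, 0],
    [-40, 80, -90, 0, 0],
    [-58, 110, -110, 0, 0],
    [-75, 145, -117, 0, 0],
  ],
)

```text
clock: 0.57
tool_pos: [0.351, 0.479, 0.3047]
tool_rot: [-2.601, -1.756, -0.008]
force: [0.6, 0.5, 0.2]
gripper_width: 0.999
```

Call:
servo_tool(
  moves=[
    [-18, 36, 0, 0, 0],
    [-36, 72, 0, 0, 0],
    [-54, 108, 0, 0, 0],
    [-72, 144, 0, 0, 0],
    [-97, 190, 0, 0, 0],
  ],
)

```text
clock: 0.98
tool_pos: [0.4841, 0.3237, 0.301]
tool_rot: [-2.605, -1.755, 0.001]
force: [0.1, 0.9, 0.6]
gripper_width: 1.006
```

Call:
servo_tool(
  moves=[
    [0, 0, 0, -5, 100],
    [0, 0, 0, -5, 100],
  ],
)

```text
clock: 1.15
tool_pos: [0.4856, 0.3214, 0.3009]
tool_rot: [2.531, 1.859, -0.002]
force: [-0.7, 0.4, 0.2]
gripper_width: 0.909
```

```bash
python3 - <<'E'
from h import *
i,d=cap('wrist','wrist1'); print(d['pos'],d['rot'],read_state()['joint_positions'],read_state()['clock'])
W=R.from_rotvec(d['rot']).as_matrix();print(W.round(3),read_state()['gripper_width'])
E
```

```text
[0.48557458074937765, 0.32142224355976584, 0.3008542668374207] [2.5311484590387017, 1.858549478660173, -0.0016034197649164137] [-0.64746624  0.42081826  0.03123724  1.43357996 -0.01415157  1.28832463
  0.65374772] 1.2
[[ 0.299  0.954 -0.   ]
 [ 0.954 -0.299 -0.002]
 [-0.002  0.001 -1.   ]] 0.8586670030274207
```

View pics/wrist1.png

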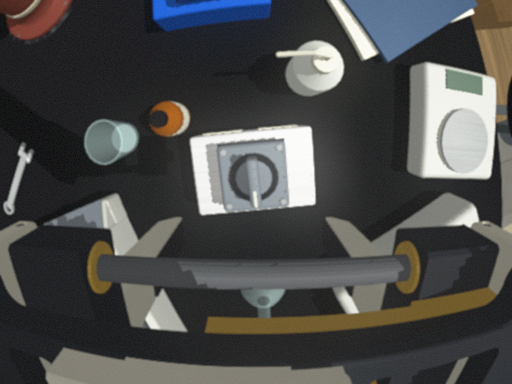

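```bash
python3 - <<'E'
import cv2
i=cv2.imread('pics/wrist1.png'); 
cv2.imwrite('pics/c3.png',cv2.resize(i[120:220,185:320],None,fx=5.5,fy=5.5,interpolation=3))
E
```

```text
(no output)
```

View pics/c3.png

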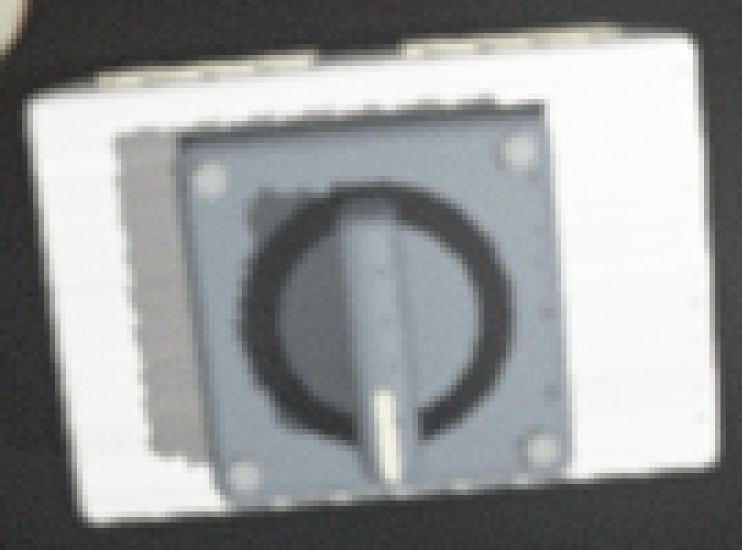

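```bash
python3 - <<'E'
from h import *
f=lambda x,y,z: onz('wrist1',185+x/5.5-.5+.09,120+y/5.5-.5+.09,z)
print('plate c',f(377,318,.116), 'diam',np.linalg.norm(f(512,318,.116)-f(242,318,.116)))
for z in(.15,.155,.16,.165):
    a,b=f(370,208,z),f(392,483,z); d=b-a; print(z,(a+b)/2,np.linalg.norm(d),np.degrees(np.arctan2(d[1],d[0])))
a,b,c,e=[f(*p,.112) for p in((180,140),(545,105),(572,465),(230,500))]
print('enc',(a+b+c+e)/4,[np.linalg.norm(p-q) for p,q in((a,b),(b,c),(c,e),(e,a))],[np.degrees(np.arctan2(*(q-p)[1::-1])) for p,q in((a,b),(e,c),(a,e),(b,c))])
a,b,c,e=[f(*p,.07) for p in((25,97),(695,35),(718,467),(83,523))]
print('pod',(a+b+c+e)/4,[np.linalg.norm(p-q) for p,q in((a,b),(b,c),(c,e),(e,a))],[np.degrees(np.arctan2(*(q-p)[1::-1])) for p,q in((a,b),(e,c),(a,e),(b,c))])
E
```

```text
plate c [0.49605035 0.31846327 0.116     ] diam 0.06482974165948249
0.15 [0.4962997  0.31940968 0.15      ] 0.062036623351835796 -12.96377176601559
0.155 [0.49525907 0.31973137 0.155     ] 0.06115136891978865 -12.963771766015629
0.16 [0.49421844 0.32005306 0.16      ] 0.0602661144877415 -12.963771766015617
0.165 [0.49317781 0.32037475 0.165     ] 0.05938086005569451 -12.963771766015569
enc [0.49431686 0.32022621 0.112     ] [np.float64(0.087314231073663), np.float64(0.08932343378203696), np.float64(0.08568403349025622), np.float64(0.09029633380022682)] [np.float64(78.00328281932785), np.float64(78.64317503082538), np.float64(-10.917943157401325), np.float64(-11.95536210291954)]
pod [0.49611728 0.3191031  0.07      ] [np.float64(0.17853976690209575), np.float64(0.11917869415844157), np.float64(0.1780833466144187), np.float64(0.11927110993496849)] [np.float64(77.78388834390014), np.float64(77.81337766553386), np.float64(-12.011225484485468), np.float64(-12.230504821177368)]
```

```bash
python3 - <<'E'
from h import *
w=('wrist1',185+382/5.5,120+482/5.5) # far end top (white line end)
for x,y in((173,66),(175,66),(181,94),(181,100),(181,110)):print(x,y,[tri(('wrist1',185+a/5.5,120+b/5.5),('scene0',285+x/4,165+y/4)) for a,b in((370,208),(392,483))])
for p in((133,64),(133,69),(204,53),(207,57)):print(p,[tri(('wrist1',185+a/5.5,120+b/5.5),('side0',180+p[0]/4,130+p[1]/4)) for a,b in((370,208),(392,483))])
E
```

```text
173 66 [(array([0.46601318, 0.32526106, 0.15038493]), np.float64(0.003139975202597202)), (array([0.51094462, 0.31066905, 0.19640829]), np.float64(0.01293090416226319))]
175 66 [(array([0.46629833, 0.32603026, 0.15072037]), np.float64(0.001495576865718037)), (array([0.51116998, 0.31141447, 0.19663754]), np.float64(0.011365210808286601))]
181 94 [(array([0.4716164 , 0.32889722, 0.12247009]), np.float64(0.007476882528674188)), (array([0.51958679, 0.31302511, 0.17321112]), np.float64(0.003659553741751637))]
181 100 [(array([0.47258892, 0.32902049, 0.11608817]), np.float64(0.008359587119278223)), (array([0.52126513, 0.31289058, 0.16797763]), np.float64(0.003005484080782299))]
181 110 [(array([0.47422459, 0.32922707, 0.10536566]), np.float64(0.00984307614529519)), (array([0.52407924, 0.31266478, 0.15920537]), np.float64(0.0019089980432182758))]
(133, 64) [(array([0.46810455, 0.32581645, 0.15498347]), np.float64(0.004572267387318155)), (array([0.49921453, 0.32380104, 0.15724302]), np.float64(0.05326081241160952))]
(133, 69) [(array([0.46828234, 0.32582169, 0.15057999]), np.float64(0.003746808741379636)), (array([0.49970446, 0.3237143 , 0.15299917]), np.float64(0.05481200421256965))]
(204, 53) [(array([0.49183278, 0.31134958, 0.15712987]), np.float64(0.060241596561184135)), (array([0.52805449, 0.31238221, 0.14983436]), np.float64(0.0017323773360274771))]
(207, 57) [(array([0.49302596, 0.31069153, 0.15331389]), np.float64(0.06197124845908761)), (array([0.52979268, 0.3118013 , 0.14565964]), np.float64(0.0027906831663507582))]
```

Call:
servo_tool(
  moves=[
    [1, 10, 20, -5, 100],
    [1, 10, 60, -5, 100],
    [1, 10, 95, -5, 100],
    [1, 10, 125, -5, 100],
    [1, 10, 130, -5, 100],
  ],
)

```text
clock: 1.62
tool_pos: [0.488, 0.3229, 0.1655]
tool_rot: [-2.439, -1.976, 0.019]
force: [-2.0, -1.1, -0.2]
gripper_width: 0.613
```

```bash
python3 - <<'E'
from h import *
i,d=cap('wrist','wrist2'); 
W=R.from_rotvec(d['rot']).as_matrix();print(d['pos'],W.round(3),read_state()['gripper_width'])
cv2.imwrite('pics/c4.png',cv2.resize(i[90:300,130:380,::-1],None,fx=2.8,fy=2.8,interpolation=3))
E
```

```text
[0.4880268596672867, 0.3229474757001845, 0.1655481773481214] [[ 0.207  0.978 -0.011]
 [ 0.978 -0.207 -0.006]
 [-0.008 -0.009 -1.   ]] 0.6068202368146184
```

View pics/c4.png

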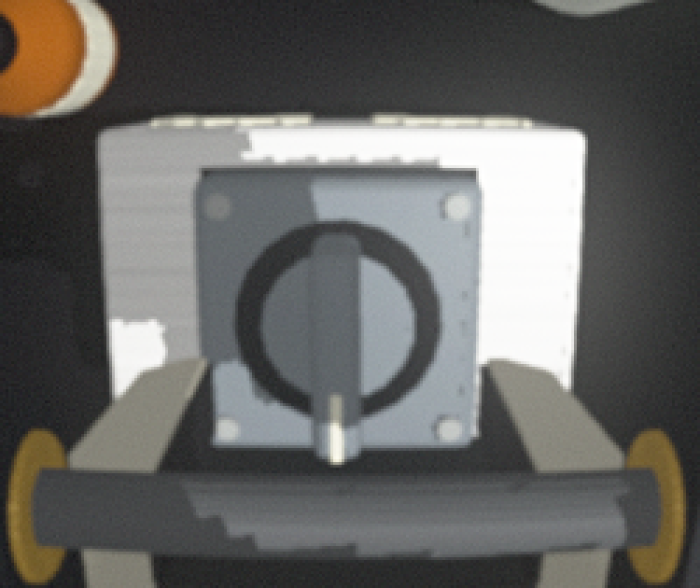

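Call:
servo_tool(
  moves=[
    [0, 0, 0, 0, 100],
    [0, 0, 0, 0, 100],
  ],
)

```text
clock: 1.83
tool_pos: [0.4941, 0.325, 0.1734]
tool_rot: [-2.442, -1.976, -0.007]
force: [0.5, 0.3, 0.8]
gripper_width: 0.608
```

```bash
cat > m.py <<'E'
from h import *
import sys
def go(x,y,z,yaw):
    s=read_state();W=R.from_rotvec(s['tool_rot']).as_matrix();p=np.array(s['tool_pos'])
    cur=np.degrees(np.arctan2(W[1,0],W[0,0]));t=-((yaw-cur+180)%360-180)
    print('clk',s['clock'],'pos',p.round(4),'yaw',cur.round(2),'w',s['gripper_width'],'F',np.round(s['force'],1),'M',np.round(s['moment'],2),'z',W[:,2].round(3),'j7',s['joint_positions'][6])
    print('shift mm',((W.T@(np.array([x,y,z])-p))*1000).round(1),'turn',t)
go(*map(float,sys.argv[1:]))
E
python3 m.py .4957 .319 .126 77.7
```

```text
clk 1.8333 pos [0.4941 0.325  0.1734] yaw 77.95 w 0.6082892736390285 F [0.5 0.3 0.8] M [-0.02 -0.03 -0.02] z [ 0.003  0.003 -1.   ] j7 0.7464793592235828
shift mm [-5.7  2.7 47.4] turn 0.2535949874787775
```

```bash
python3 - <<'E'
from h import *
cap('wrist','wrist3')
f=lambda x,y,z: onz('wrist2',130+x/2.8-.3,90+y/2.8-.3,z)
for z in(.148,.153,.158):
    a,b=f(336,238,z),f(336,462,z); print(z,(a+b)/2,np.linalg.norm(a-b))
print(f(338,318,.116))
i=cv2.imread('pics/wrist3.png');cv2.imwrite('pics/c5.png',cv2.resize(i[90:300,130:380],None,fx=2.8,fy=2.8,interpolation=3))
E
```

```text
0.148 [0.49551159 0.31904627 0.148     ] 0.06519309553258465
0.153 [0.49392446 0.31948589 0.153     ] 0.06369592490439299
0.158 [0.49233732 0.31992552 0.158     ] 0.06219875427620123
[0.49397067 0.31941678 0.116     ]
```

View pics/c5.png

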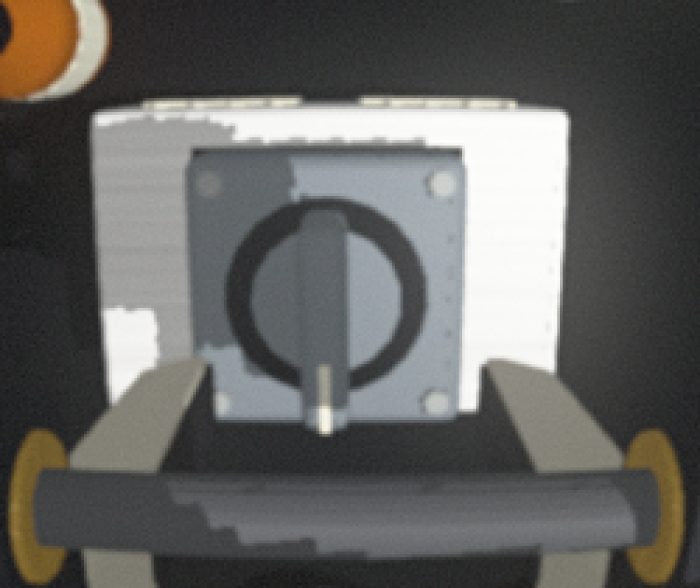

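Call:
servo_tool(
  moves=[
    [-5.5, 2, 5, 0, 100],
    [-5.5, 2, 25, 0, 100],
    [-5.5, 2, 40, 0, 100],
    [-5.5, 2, 45, 0, 100],
    [-5.5, 2, 45, 0, 100],
  ],
)

```text
clock: 2.3
tool_pos: [0.4937, 0.3166, 0.1257]
tool_rot: [2.444, 1.974, -0.003]
force: [-0.2, 0.6, 0.7]
gripper_width: 0.609
```

```bash
python3 m.py .495 .319 .126 77.7; python3 - <<'E'
from h import *
i,d=cap('side','side1');a=i[110:210,170:290,::-1]
cv2.imwrite('pics/c6.png',cv2.resize(a,None,fx=5,fy=5,interpolation=3))
E
```

```text
clk 2.3 pos [0.4937 0.3166 0.1257] yaw 77.87 w 0.609371382287375 F [-0.2  0.6  0.7] M [0.04 0.01 0.01] z [-0.001 -0.001 -1.   ] j7 0.7557739322202587
shift mm [ 2.6  0.7 -0.3] turn 0.17340989064319956
```

View pics/c6.png

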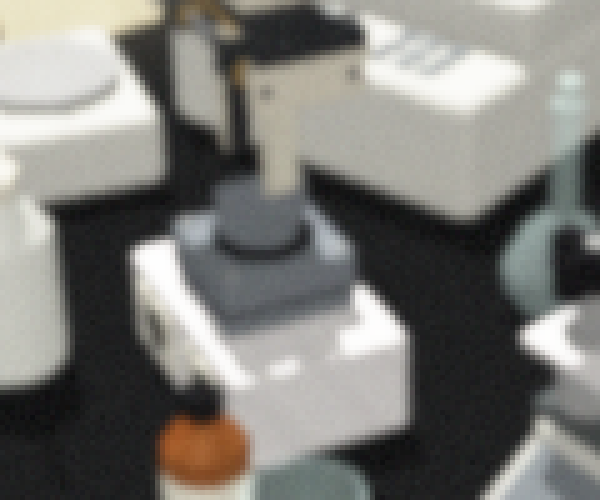

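```bash
python3 - <<'E'
from h import *
d=json.load(open('pics/side1.json'));K=np.array(d['intrinsics']);E=np.array(d['extrinsics'])
W=R.from_rotvec(d['rot']).as_matrix();p=np.array(d['pos'])
def pr(q):
    c=E[:3,:3]@q+E[:3,3];c=K@c;return ((c[:2]/c[2]-[170,110])*5).round()
for s in(-.028,.028):
  for y in (-.0075,.0075): print(s,y,pr(p+W@[s,y,0]))
for z in(.116,.119,.153,.158):
  for y in(-.03,.03): print(z,y,pr(np.array([.495,.319,z])+W@[0,y,0]))
E
```

```text
-0.028 -0.0075 [264. 237.]
-0.028 0.0075 [286. 232.]
0.028 -0.0075 [229. 197.]
0.028 0.0075 [251. 192.]
0.116 -0.03 [214. 236.]
0.116 0.03 [301. 215.]
0.119 -0.03 [213. 232.]
0.119 0.03 [300. 211.]
0.153 -0.03 [210. 185.]
0.153 0.03 [299. 164.]
0.158 -0.03 [210. 178.]
0.158 0.03 [298. 157.]
```

```bash
python3 - <<'E'
import cv2
i=cv2.imread('pics/side1.png');cv2.imwrite('pics/c7.png',cv2.resize(i[130:170,205:245],None,fx=14,fy=14,interpolation=0))
E
```

```text
(no output)
```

View pics/c7.png

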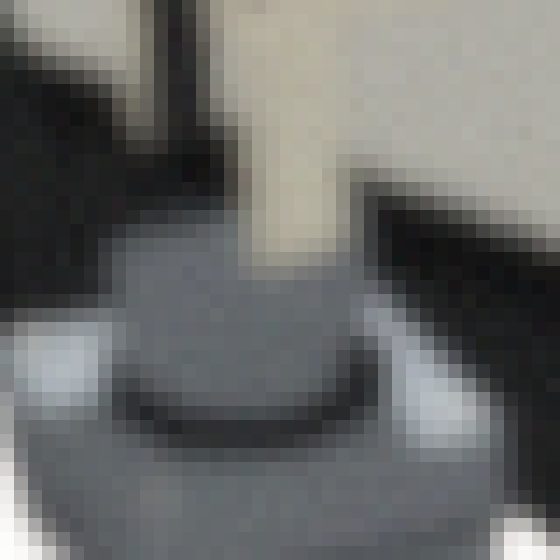

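Call:
servo_tool(
  moves=[
    [2, 0.5, 0, 0, 225],
    [2, 0.5, 0, 0, 225],
    [2, 0.5, 0, 0, 225],
    [2, 0.5, 0, 0, 225],
    [2, 0.5, 0, 0, 225],
  ],
  newtons=45,
)

```text
clock: 2.77
tool_pos: [0.4952, 0.3193, 0.1267]
tool_rot: [2.443, 1.975, 0.001]
force: [-0.3, 0.9, 0.1]
gripper_width: 0.297
```

Call:
servo_tool(
  moves=[
    [0, 0, 0, 0, 255],
    [0, 0, 0, 0, 255],
  ],
)

```text
clock: 2.93
tool_pos: [0.495, 0.3191, 0.1263]
tool_rot: [2.443, 1.975, 0.0]
force: [0.3, -0.3, -0.3]
gripper_width: 0.159
```

```bash
python3 m.py .495 .319 .126 77.7; python3 - <<'E'
from h import *
i,d=cap('side','side2');a=i[110:210,170:290,::-1]
cv2.imwrite('pics/c8.png',cv2.resize(a,None,fx=5,fy=5,interpolation=3))
E
```

```text
clk 2.9333 pos [0.495  0.3191 0.1263] yaw 77.9 w 0.15891798877840665 F [ 0.3 -0.3 -0.3] M [ 0.06 -0.02  0.01] z [ 0. -0. -1.] j7 0.7540244694719561
shift mm [-0.1  0.   0.3] turn 0.1987443904508268
```

View pics/c8.png

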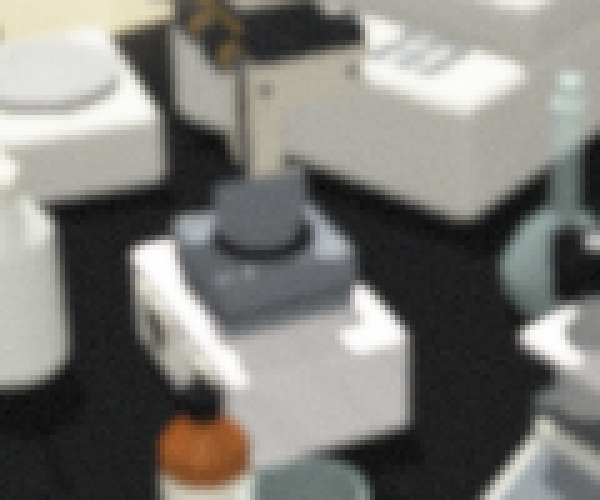

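Call:
servo_tool(
  moves=[
    [0, 0, 0, 0, 255],
    [0, 0, 0, 0, 255],
  ],
)

```text
clock: 3.15
tool_pos: [0.495, 0.3191, 0.1262]
tool_rot: [-2.443, -1.975, 0.0]
force: [-0.3, 0.1, 0.8]
gripper_width: 0.012
```

```bash
python3 m.py .495 .319 .126 77.7; python3 - <<'E'
from h import *
i,d=cap('wrist','wrist4');a=i[90:300,130:380,::-1]
j,d=cap('scene','scene4');b=j[130:230,270:390,::-1]
cv2.imwrite('pics/c9.png',cv2.resize(a,None,fx=2.8,fy=2.8,interpolation=3))
cv2.imwrite('pics/c10.png',cv2.resize(b,None,fx=5,fy=5,interpolation=3))
E
```

```text
clk 3.15 pos [0.495  0.3191 0.1262] yaw 77.9 w 0.01196684960960788 F [-0.3  0.1  0.8] M [ 0.04  0.04 -0.01] z [-0. -0. -1.] j7 0.7540456665266045
shift mm [-0.1  0.   0.2] turn 0.20002991865038666
```

View pics/c9.png

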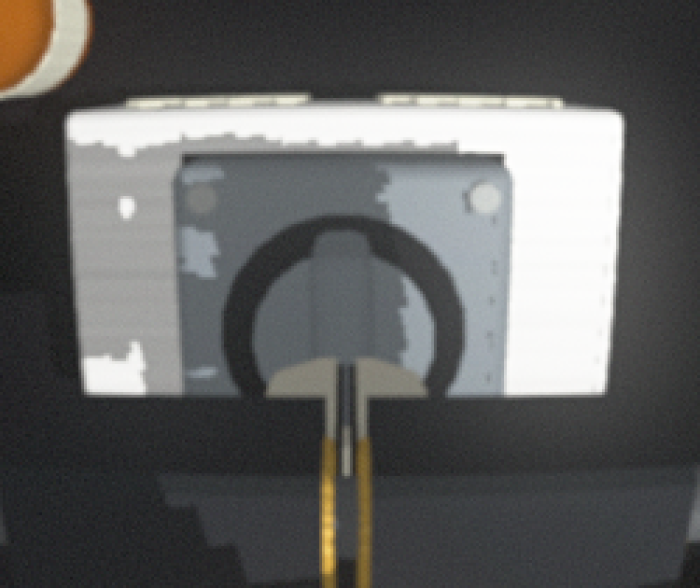

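View pics/c10.png

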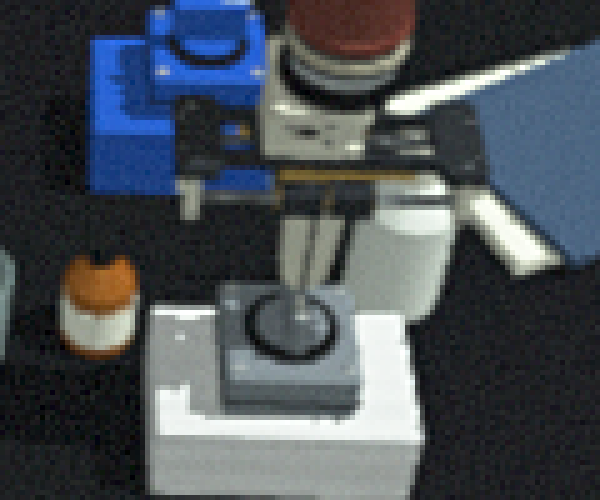

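```bash
python3 - <<'E'
from h import *
j,d=cap('side','side5');b=j[120:180,190:260,::-1]
cv2.imwrite('pics/c11.png',cv2.resize(b,None,fx=10,fy=10,interpolation=0))
b=cv2.imread('pics/scene4.png')[150:210,300:370]
cv2.imwrite('pics/c12.png',cv2.resize(b,None,fx=10,fy=10,interpolation=0))
def pr(f,q):
    d=json.load(open(f'pics/{f}.json'));K=np.array(d['intrinsics']);E=np.array(d['extrinsics'])
    c=E[:3,:3]@q+E[:3,3];c=K@c;return ((c[:2]/c[2])).round(1)
for z in(.126,.14,.15,.16,.17):
  q=np.array([.495,.3191,z]);print(z,(pr('side5',q)-[190,120])*10,(pr('scene4',q)-[300,150])*10)
E
```

```text
0.126 [313. 324.] [285. 429.]
0.14 [311. 285.] [291. 400.]
0.15 [310. 257.] [295. 379.]
0.16 [308. 229.] [299. 358.]
0.17 [307. 201.] [303. 337.]
```

View pics/c11.png

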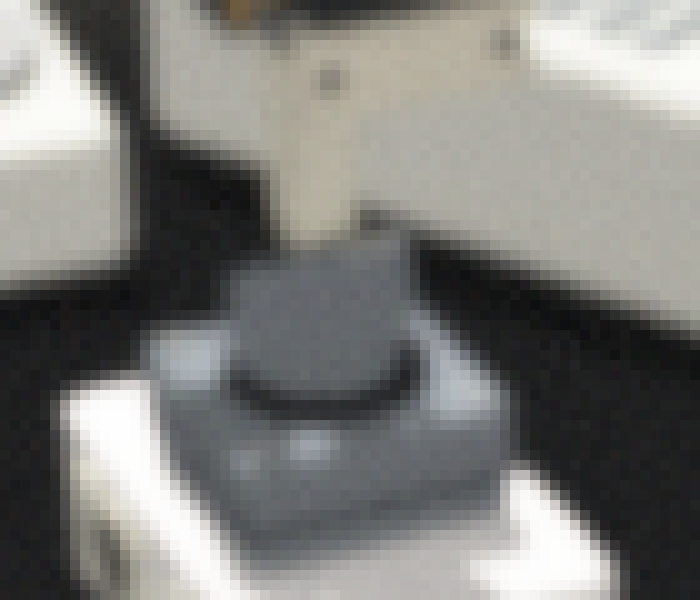

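View pics/c12.png

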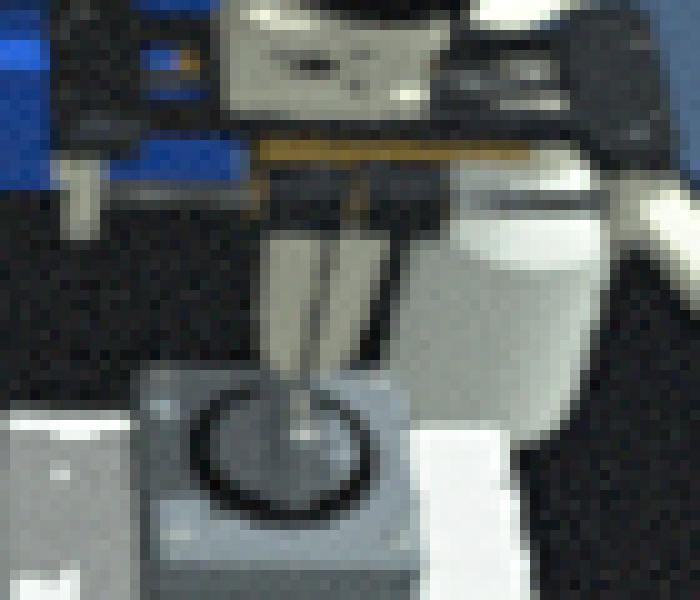

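```bash
python3 - <<'E'
from h import *
d=json.load(open('pics/scene0.json'));K=np.array(d['intrinsics']);E=np.array(d['extrinsics'])
W=R.from_rotvec(d['rot']).as_matrix();p=np.array(d['pos'])
for zz in(0,-.019,-.04):
  for x in(-.047,.047):
    q=p+W@[x,0,zz];c=K@(E[:3,:3]@q+E[:3,3]);print(zz,x,((c[:2]/c[2]-[350,60])*7).round())
i=cv2.imread('pics/scene0.png')
cv2.imwrite('pics/c13.png',cv2.resize(i[60:140,350:440],None,fx=7,fy=7,interpolation=3))
E
```

```text
0 -0.047 [140. 454.]
0 0.047 [318. 476.]
-0.019 -0.047 [148. 425.]
-0.019 0.047 [327. 447.]
-0.04 -0.047 [156. 393.]
-0.04 0.047 [338. 415.]
```

View pics/c13.png

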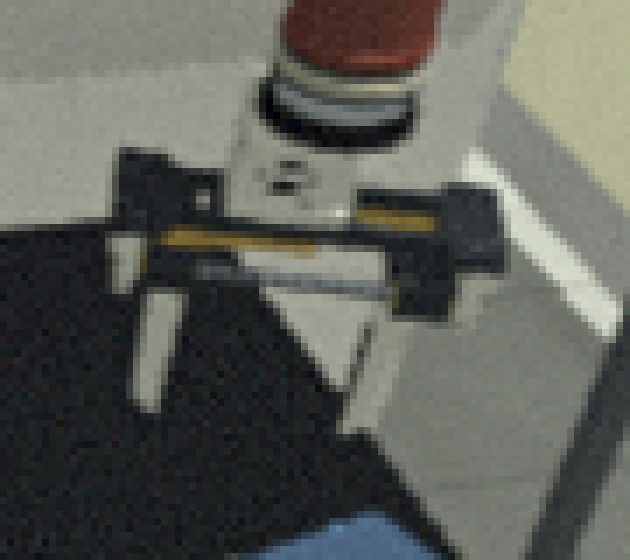

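Call:
servo_tool(
  moves=[
    [0, 0, -3, 0, 110],
    [0, 0, -3, 0, 110],
    [0, 0, -3, 0, 110],
    [0, 0, -3, 0, 110],
    [0, 0, -3, 0, 110],
  ],
)

```text
clock: 3.72
tool_pos: [0.495, 0.3191, 0.1293]
tool_rot: [-2.443, -1.975, 0.0]
force: [-1.1, 0.1, -0.4]
gripper_width: 0.313
```

Call:
servo_tool(
  moves=[
    [0, 0, 8, 0, 110],
    [0, 0, 16, 0, 110],
    [0, 0, 24, 0, 110],
    [0, 0, 28, 0, 110],
    [0, 0, 28, 0, 110],
  ],
)

```text
clock: 4.13
tool_pos: [0.494, 0.3184, 0.0994]
tool_rot: [-2.443, -1.975, 0.006]
force: [-0.7, -0.1, 0.9]
gripper_width: 0.569
```

```bash
python3 m.py .495 .319 .1 77.7; python3 - <<'E'
from h import *
j,d=cap('side','side6');b=j[120:180,190:260,::-1]
cv2.imwrite('pics/c14.png',cv2.resize(b,None,fx=10,fy=10,interpolation=0))
E
```

```text
clk 4.1333 pos [0.494  0.3184 0.0994] yaw 77.9 w 0.5694844594841313 F [-0.7 -0.1  0.9] M [ 0.01 -0.03 -0.02] z [-0.003 -0.002 -1.   ] j7 0.7537891081790365
shift mm [ 0.8  0.9 -0.6] turn 0.19816996467500303
```

View pics/c14.png

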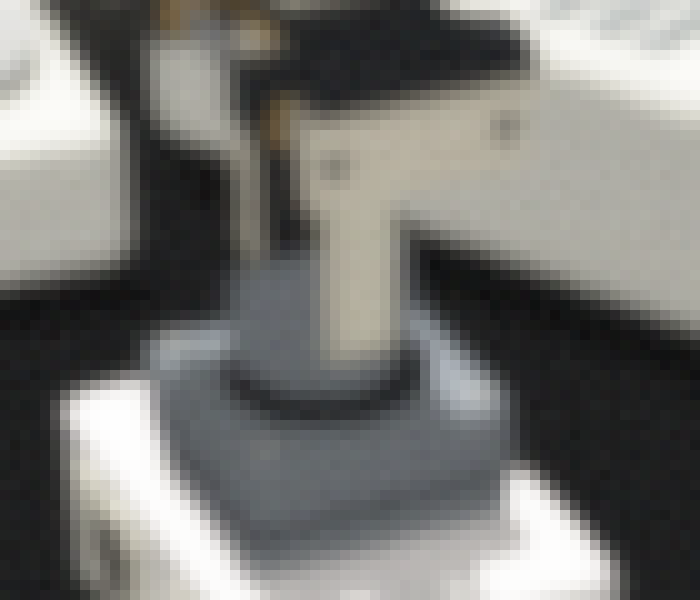

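Tips now straddle the bar. Closing.

Call:
servo_tool(
  moves=[
    [0, 0, 0, 0, 255],
    [0, 0, 0, 0, 255],
    [0, 0, 0, 0, 255],
    [0, 0, 0, 0, 255],
    [0, 0, 0, 0, 255],
  ],
  newtons=45,
)

```text
clock: 4.6
tool_pos: [0.4951, 0.3192, 0.1015]
tool_rot: [2.443, 1.975, 0.001]
force: [0.1, 0.1, 1.3]
gripper_width: 0.255
```

Call:
servo_tool(
  moves=[
    [0, 0, 0, 0, 255],
    [0, 0, 0, 0, 255],
  ],
)

```text
clock: 4.77
tool_pos: [0.4949, 0.3184, 0.1014]
tool_rot: [2.443, 1.974, -0.002]
force: [-1.0, -1.5, 1.4]
gripper_width: 0.15
```

```bash
python3 m.py .495 .319 .1 77.7
```

```text
clk 4.7667 pos [0.4949 0.3184 0.1014] yaw 77.89 w 0.1496078250867984 F [-1.  -1.5  1.4] M [-0.47  0.15  0.03] z [-0.001 -0.001 -1.   ] j7 0.7539112087177388
shift mm [0.6 0.  1.4] turn 0.19427781087074436
```

Call:
servo_tool(
  moves=[
    [0, 0, 0, -6, 255],
    [0, 0, 0, -12, 255],
    [0, 0, 0, -18, 255],
    [0, 0, 0, -24, 255],
    [0, 0, 0, -30, 255],
  ],
)

```text
clock: 5.18
tool_pos: [0.4948, 0.3182, 0.1014]
tool_rot: [1.844, 2.543, -0.002]
force: [-0.6, -2.5, 0.4]
gripper_width: 0.146
```

```bash
python3 m.py .495 .319 .1 77.7
```

```text
clk 5.1833 pos [0.4948 0.3182 0.1014] yaw 108.11 w 0.1462790913880498 F [-0.6 -2.5  0.4] M [-0.3   0.12 -0.06] z [-0.001 -0.001 -1.   ] j7 1.1734529002279102
shift mm [0.8 0.4 1.4] turn 30.405255011124893
```

Call:
servo_tool(
  moves=[
    [0, 0, 0, -6, 255],
    [0, 0, 0, -12, 255],
    [0, 0, 0, -18, 255],
    [0, 0, 0, -24, 255],
    [0, 0, 0, -30, 255],
  ],
)

```text
clock: 5.6
tool_pos: [0.4949, 0.3179, 0.1013]
tool_rot: [1.122, 2.934, -0.003]
force: [-0.8, -1.2, 1.4]
gripper_width: 0.144
```

Call:
servo_tool(
  moves=[
    [0, 0, 0, -6, 255],
    [0, 0, 0, -12, 255],
    [0, 0, 0, -18, 255],
    [0, 0, 0, -24, 255],
    [0, 0, 0, -30, 255],
  ],
)

```text
clock: 6.02
tool_pos: [0.4952, 0.3178, 0.1014]
tool_rot: [0.325, 3.125, -0.003]
force: [-0.6, -2.2, 0.9]
gripper_width: 0.151
```

Call:
servo_tool(
  moves=[
    [0, 0, 0, 0, 255],
    [0, 0, 0, 0, 255],
    [0, 0, 0, 0, 255],
  ],
)

```text
clock: 6.27
tool_pos: [0.4952, 0.3179, 0.1014]
tool_rot: [0.335, 3.123, -0.003]
force: [-0.5, -3.0, 4.1]
gripper_width: 0.142
```

```bash
python3 m.py .495 .319 .1 77.7
```

```text
clk 6.2667 pos [0.4952 0.3179 0.1014] yaw 167.76 w 0.14199913945393605 F [-0.5 -3.   4.1] M [-0.76  0.07  0.07] z [ 0.    -0.002 -1.   ] j7 2.0073773769396333
shift mm [0.4 1.1 1.4] turn 90.05787241690912
```

Call:
servo_tool(
  moves=[
    [0, 0, 0, 0, 110],
    [0, 0, 0, 0, 110],
    [0, 0, 0, 0, 110],
    [0, 0, 0, 0, 110],
    [0, 0, -5, 0, 110],
  ],
)

```text
clock: 6.68
tool_pos: [0.4943, 0.3191, 0.1054]
tool_rot: [-0.331, -3.122, 0.001]
force: [-0.3, -0.0, 0.2]
gripper_width: 0.452
```

Call:
servo_tool(
  moves=[
    [0, 0, -35, 0, 60],
    [0, 0, -70, 0, 30],
    [0, 0, -110, 0, 0],
    [0, 0, -145, 0, 0],
    [0, 0, -170, 0, 0],
  ],
)

```text
clock: 7.1
tool_pos: [0.4956, 0.3204, 0.2806]
tool_rot: [0.33, 3.12, 0.007]
force: [0.9, 0.2, 0.2]
gripper_width: 0.811
```

```bash
python3 m.py .5182 .041 .3 90;  python3 - <<'E'
from h import *
cap('wrist','wrist7');j,d=cap('side','side7');b=j[90:210,170:320,::-1]
cv2.imwrite('pics/c15.png',cv2.resize(b,None,fx=5,fy=5,interpolation=3))
E
```

```text
clk 7.1 pos [0.4956 0.3204 0.2806] yaw 167.91 w 0.8114429481063969 F [0.9 0.2 0.2] M [0.16 0.05 0.09] z [ 0.004  0.004 -1.   ] j7 2.1053365177700227
shift mm [ -80.7 -268.4  -20.4] turn 77.91193527019348
```

View pics/c15.png

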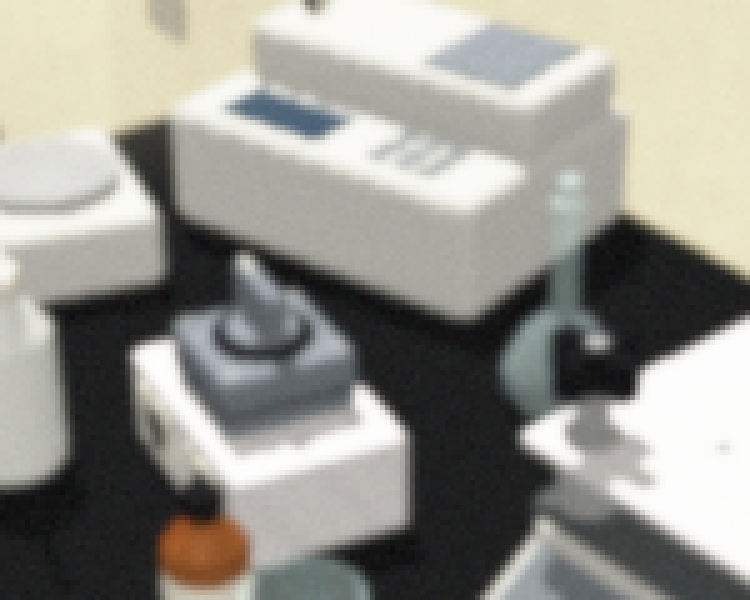

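View pics/wrist7.png

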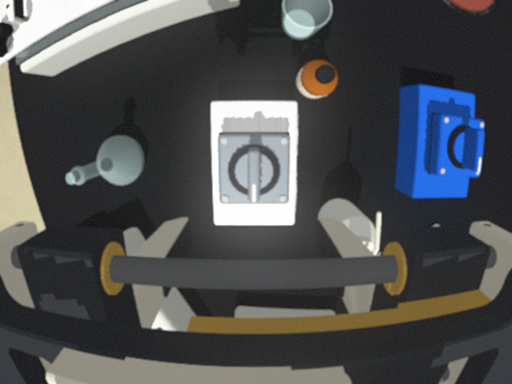

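Call:
servo_tool(
  moves=[
    [-10, -34, -4, -7, 0],
    [-20, -70, -8, -14, 0],
    [-30, -108, -12, -21, 0],
    [-42, -146, -16, -28, 0],
    [-54, -184, -20, -35, 0],
  ],
)

```text
clock: 7.62
tool_pos: [0.5078, 0.1417, 0.29]
tool_rot: [0.513, -3.089, 0.02]
force: [1.0, 0.6, -2.1]
gripper_width: 0.999
```

```bash
python3 m.py .5182 .041 .3 90; python3 - <<'E'
from h import *
for u,v in((152,240),(187,235)): print(onz('scene0',u,v,.283))
E
```

```text
clk 7.6167 pos [0.5078 0.1417 0.29  ] yaw -161.13 w 0.9992509031840575 F [ 1.   0.6 -2.1] M [ 0.08  0.04 -0.04] z [-0.008 -0.015 -1.   ] j7 2.8281180143274463
shift mm [ 22.8 -98.8  -8.6] turn 108.86612742487284
[ 0.71485098 -0.22509224  0.283     ]
[ 0.7139546  -0.13812571  0.283     ]
```

Call:
servo_tool(
  moves=[
    [0, 0, 0, 7, 0],
    [2, -10, 0, 14, 0],
    [8, -35, 0, 21, 0],
    [14, -60, 0, 28, 0],
    [20, -80, 0, 35, 0],
  ],
)

```text
clock: 8.03
tool_pos: [0.5132, 0.066, 0.2898]
tool_rot: [-0.441, -3.1, 0.012]
force: [0.6, -0.6, -0.3]
gripper_width: 1.002
```

```bash
python3 m.py .5182 .041 .3 90
```

```text
clk 8.0333 pos [0.5132 0.066  0.2898] yaw 163.8 w 1.0015954450501532 F [ 0.6 -0.6 -0.3] M [0.08 0.06 0.02] z [-0.012 -0.006 -1.   ] j7 2.44151221229475
shift mm [-11.6 -22.7 -10.1] turn 73.80144168424891
```

Call:
servo_tool(
  moves=[
    [-3, -6, -2, 7, 0],
    [-6, -12, -5, 14, 0],
    [-9, -18, -8, 21, 0],
    [-12, -22, -10, 28, 0],
    [-12, -22, -10, 35, 0],
  ],
)

```text
clock: 8.45
tool_pos: [0.5192, 0.0424, 0.3004]
tool_rot: [-1.355, -2.826, 0.016]
force: [-0.2, -0.4, 0.2]
gripper_width: 1.002
```

Call:
servo_tool(
  moves=[
    [0, 0, 0, 7, 0],
    [0, 0, 0, 14, 0],
    [0, 0, 0, 21, 0],
    [0, 0, 0, 28, 0],
    [0, 0, 0, 35, 0],
  ],
)

```text
clock: 8.87
tool_pos: [0.5186, 0.044, 0.3]
tool_rot: [-2.141, -2.292, 0.019]
force: [0.2, 0.6, -0.0]
gripper_width: 0.997
```

```bash
python3 m.py .5182 .041 .3 90; python3 - <<'E'
from h import *
print(np.round(read_state()['joint_positions'],3))
i,d=cap('wrist','wrist8');
cv2.imwrite('pics/c16.png',cv2.resize(i[110:240,160:340,::-1],None,fx=4.4,fy=4.4,interpolation=3))
E
```

```text
clk 8.8667 pos [0.5186 0.044  0.3   ] yaw 93.9 w 0.996978400374743 F [ 0.2  0.6 -0. ] M [-0.02  0.03 -0.04] z [-0.012 -0.006 -1.   ] j7 1.3792257964414658
shift mm [-2.9 -0.6  0. ] turn 3.899440555987809
[ 0.125  0.339 -0.362  1.584  0.127  1.254  1.379]
```

View pics/wrist8.png

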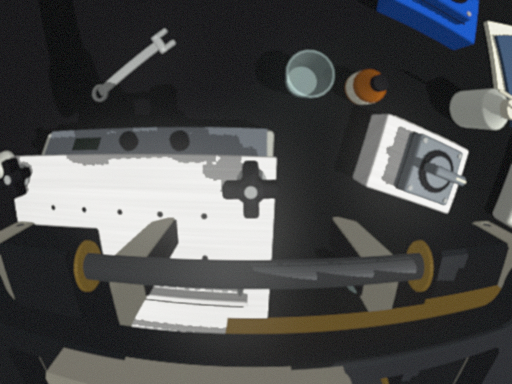

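View pics/c16.png

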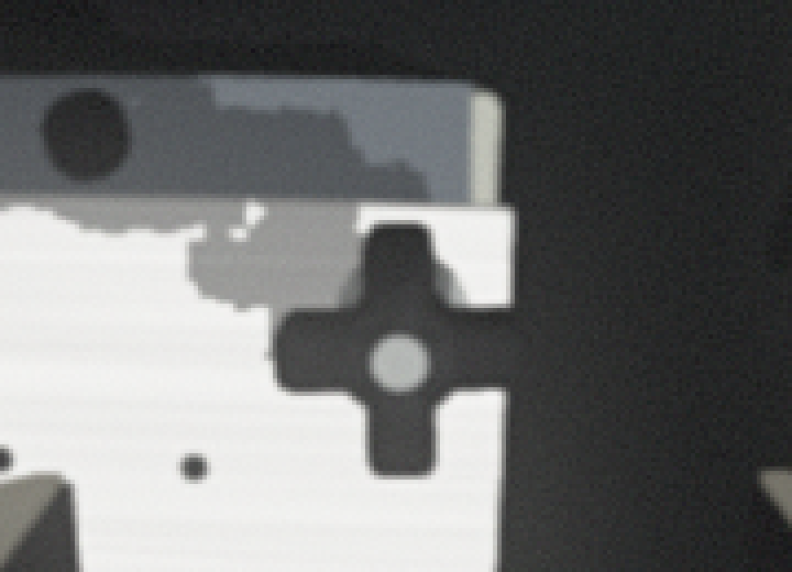

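```bash
python3 - <<'E'
from h import *
f=lambda x,y,z: onz('wrist8',160+x/4.4-.4,110+y/4.4-.4,z)
for z in(.218,.223,.228):
    a,b=f(397,224,z),f(403,478,z);l,r=f(273,349,z),f(527,349,z)
    print(z,(a+b)/2,(l+r)/2,np.linalg.norm(a-b),np.linalg.norm(l-r),np.degrees(np.arctan2(*(b-a)[1::-1])),np.degrees(np.arctan2(*(r-l)[1::-1])))
print(f(400,362,.228),tri(('wrist8',160+400/4.4,110+362/4.4),('side0',289,157.5)),tri(('wrist8',160+400/4.4,110+362/4.4),('scene0',247.5,187)))
E
```

```text
0.218 [0.5208892  0.04144522 0.218     ] [0.51979161 0.04132851 0.218     ] 0.05788790039974729 0.05638968316845643 5.062197614641957 93.91824264633215
0.223 [0.51973705 0.04143793 0.223     ] [0.5186589  0.04132329 0.223     ] 0.05686274614476112 0.055391061293448486 5.0621976146419545 93.91824264633217
0.228 [0.51858491 0.04143064 0.228     ] [0.51752619 0.04131807 0.228     ] 0.05583759188977483 0.05439243941844055 5.0621976146419625 93.91824264633222
[0.52037672 0.04154152 0.228     ] (array([0.521456  , 0.04176744, 0.22599706]), np.float64(0.0005942949639975062)) (array([0.52047922, 0.04184887, 0.22904898]), np.float64(0.0001810425201725947))
```

Call:
servo_tool(
  moves=[
    [0, 0, 0, 7, 0],
    [0, 0, 0, 14, 0],
    [0, 0, 0, 21, 0],
    [0, 0, 0, 28, 0],
    [0, 0, 0, 35, 0],
  ],
)

```text
clock: 9.33
tool_pos: [0.5186, 0.0439, 0.3001]
tool_rot: [-2.733, -1.548, 0.02]
force: [-0.0, -1.0, -0.5]
gripper_width: 1.001
```

Call:
servo_tool(
  moves=[
    [0, 0, 0, 7, 0],
    [0, 0, 0, 14, 0],
    [0, 0, 0, 21, 0],
    [0, 0, 0, 28, 0],
    [0, 0, 0, 35, 0],
  ],
)

```text
clock: 9.75
tool_pos: [0.5186, 0.044, 0.3001]
tool_rot: [3.07, 0.654, -0.019]
force: [0.1, -0.1, 0.2]
gripper_width: 1.004
```

Call:
servo_tool(
  moves=[
    [0, 0, 0, 7, 0],
    [0, 0, 0, 14, 0],
    [0, 0, 0, 21, 0],
    [0, 0, 0, 28, 0],
    [0, 0, 0, 35, 0],
  ],
)

```text
clock: 10.17
tool_pos: [0.5186, 0.044, 0.3001]
tool_rot: [3.121, -0.299, -0.017]
force: [0.2, -0.1, -0.5]
gripper_width: 1.0
```

```bash
python3 m.py .52 .0415 .24 -40.4
```

```text
clk 10.1667 pos [0.5186 0.044  0.3001] yaw -10.95 w 0.9996351546340037 F [ 0.2 -0.1 -0.5] M [-0.04  0.05 -0.05] z [-0.012 -0.006 -1.   ] j7 -0.31759273625635287
shift mm [ 2.4  1.7 60.1] turn 29.450476591492333
```

Call:
servo_tool(
  moves=[
    [0, 0, 10, 7, 0],
    [2, 1, 25, 14, 0],
    [2, 1, 40, 21, 0],
    [2, 1, 50, 28, 0],
    [2, 1, 55, 29.5, 0],
  ],
)

```text
clock: 10.58
tool_pos: [0.5189, 0.0423, 0.2437]
tool_rot: [2.939, -1.079, -0.017]
force: [-0.5, -0.3, 1.0]
gripper_width: 1.002
```

```bash
python3 m.py .52 .0415 .169 -40.4; python3 - <<'E'
from h import *
i,d=cap('wrist','wrist9');
cv2.imwrite('pics/c17.png',cv2.resize(i[100:280,140:370,::-1],None,fx=3.3,fy=3.3,interpolation=3))
E
```

```text
clk 10.5833 pos [0.5189 0.0423 0.2437] yaw -40.31 w 1.0019105310871823 F [-0.5 -0.3  1. ] M [-0.01  0.15  0.04] z [-0.014 -0.006 -1.   ] j7 -0.7828170748765511
shift mm [ 1.9 -1.1 74.7] turn 0.09309546325422957
```

View pics/c17.png

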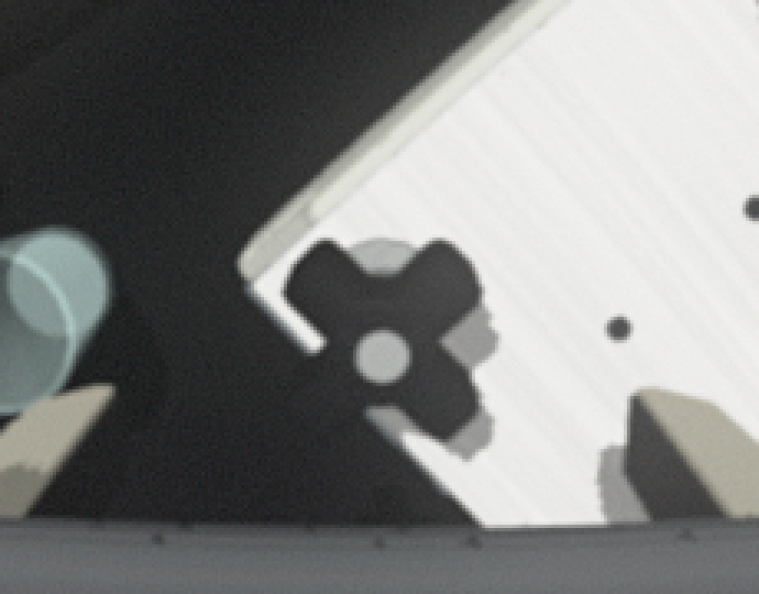

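```bash
python3 - <<'E'
from h import *
f=lambda x,y,z: onz('wrist9',140+x/3.3-.35,100+y/3.3-.35,z)
print(f(382,357,.2275),f(382,345,.223))
E
```

```text
[0.52084359 0.04162579 0.2275    ] [0.52181897 0.0427726  0.223     ]
```

Call:
servo_tool(
  moves=[
    [2, -1.5, 15, 0, 0],
    [2, -1.5, 35, 0, 0],
    [2, -1.5, 55, 0, 0],
    [2, -1.5, 70, 0, 0],
    [2, -1.5, 74, 0, 0],
  ],
)

```text
clock: 11.05
tool_pos: [0.5205, 0.0417, 0.1698]
tool_rot: [2.942, -1.072, -0.018]
force: [0.4, 0.2, -0.6]
gripper_width: 1.002
```

Call:
servo_tool(
  moves=[
    [0, 0, 0, 0, 100],
    [0, 0, 0, 0, 100],
    [0, 0, 0, 0, 100],
    [0, 0, 0, 0, 130],
    [0, 0, 0, 0, 130],
  ],
  newtons=5,
)

```text
clock: 11.47
tool_pos: [0.5227, 0.0417, 0.1727]
tool_rot: [2.943, -1.078, -0.009]
force: [-0.5, 0.4, -0.0]
gripper_width: 0.687
```

```bash
python3 m.py .5205 .042 .169 -40.4; python3 - <<'E'
from h import *
i,d=cap('wrist','wrist10');
cv2.imwrite('pics/c18.png',cv2.resize(i[100:280,140:370,::-1],None,fx=3.3,fy=3.3,interpolation=3))
i,d=cap('side','side10');
cv2.imwrite('pics/c19.png',cv2.resize(i[120:200,240:340,::-1],None,fx=7,fy=7,interpolation=3))
E
```

```text
clk 11.4667 pos [0.5227 0.0417 0.1727] yaw -40.24 w 0.6865614309589615 F [-0.5  0.4 -0. ] M [-0.05  0.12  0.02] z [-0.008 -0.005 -1.   ] j7 -0.7701677877607976
shift mm [-1.9  1.2  3.8] turn 0.15509985644459334
```

View pics/c18.png

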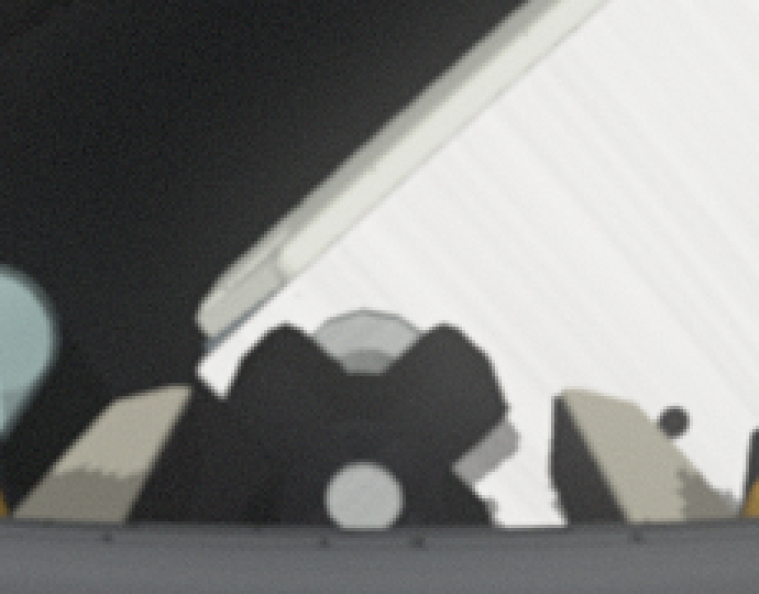

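View pics/c19.png

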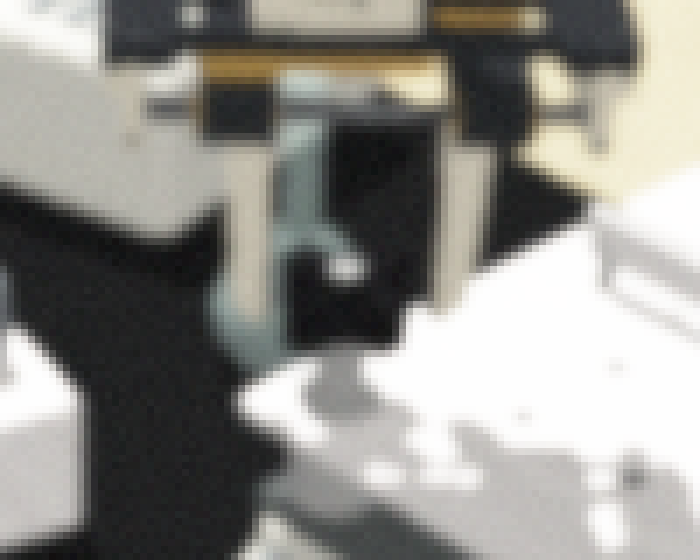

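Call:
servo_tool(
  moves=[
    [-1, 0.5, 2, 0, 136],
    [-2, 1, 4, 0, 136],
    [-2, 1, 4, 0, 136],
    [-2, 1, 4, 0, 136],
  ],
)

```text
clock: 11.9
tool_pos: [0.5196, 0.0422, 0.1676]
tool_rot: [2.941, -1.078, -0.013]
force: [0.0, 0.1, -0.4]
gripper_width: 0.468
```

Call:
servo_tool(
  moves=[
    [0, 0, 0, 0, 136],
    [0, 0, 0, 0, 136],
  ],
)

```text
clock: 12.07
tool_pos: [0.5199, 0.0422, 0.1678]
tool_rot: [2.941, -1.078, -0.012]
force: [0.3, 0.7, -0.4]
gripper_width: 0.472
```

```bash
python3 m.py .5205 .042 .169 -40.4; python3 - <<'E'
from h import *
i,d=cap('wrist','wrist11');
cv2.imwrite('pics/c20.png',cv2.resize(i[100:280,140:370,::-1],None,fx=3.3,fy=3.3,interpolation=3))
E
```

```text
clk 12.0667 pos [0.5199 0.0422 0.1678] yaw -40.27 w 0.47171015440773284 F [ 0.3  0.7 -0.4] M [-0.06  0.14 -0.02] z [-0.01  -0.006 -1.   ] j7 -0.7715896779502911
shift mm [ 0.5 -0.2 -1.2] turn 0.13253298370273114
```

View pics/c20.png

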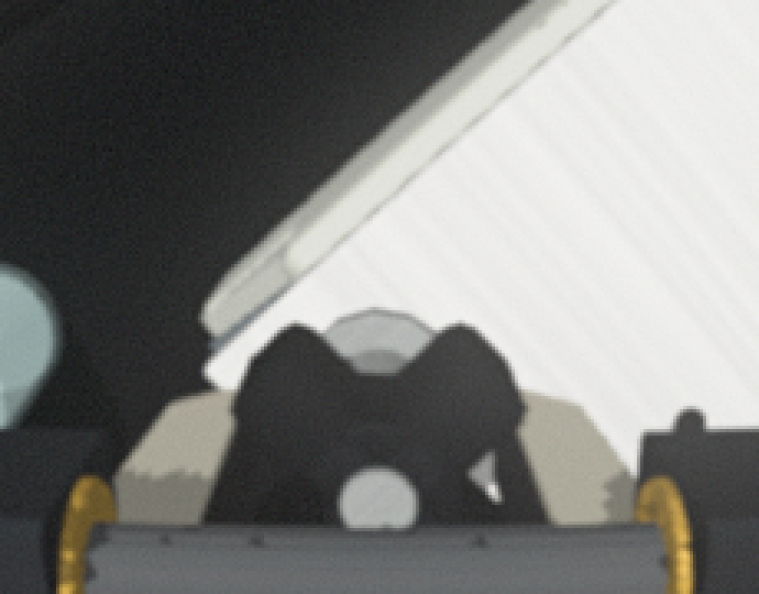

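```bash
cat > d.py <<'E'
from h import *
import sys
n=sys.argv[1]
i,d=cap('wrist',n); s=read_state()
g=cv2.cvtColor(i,cv2.COLOR_RGB2GRAY)
r=g[228:259,225:285]; _,m=cv2.threshold(r,110,255,0)
nl,l,st,c=cv2.connectedComponentsWithStats(m)
for k in range(1,nl):
    if st[k,4]>60: print('disc x %d top %d w %d h %d area %d'%(st[k,0]+225,st[k,1]+228,st[k,2],st[k,3],st[k,4]))
W=R.from_rotvec(s['tool_rot']).as_matrix()
print('clk',s['clock'],np.array(s['tool_pos']).round(4),'yaw',np.degrees(np.arctan2(W[1,0],W[0,0])).round(1),'F',np.round(s['force'],1),'M',np.round(s['moment'],2),'w',round(s['gripper_width'],3),'j7',round(s['joint_positions'][6],3))
cv2.imwrite(f'pics/{n}c.png',cv2.resize(i[150:280,140:370,::-1],None,fx=3.3,fy=3.3,interpolation=3))
E
python3 d.py a0
```

```text
disc x 243 top 242 w 23 h 17 area 342
clk 12.1667 [0.5199 0.0422 0.1679] yaw -40.3 F [ 0.6 -1.  -0.4] M [-0.05  0.13  0.01] w 0.466 j7 -0.772
```

Call:
servo_tool(
  moves=[
    [0, 0, 0, -5, 136],
    [0, 0, 0, -12, 136],
    [0, 0, 0, -19, 136],
    [0, 0, 0, -26, 136],
    [0, 0, 0, -32, 136],
  ],
)

```text
clock: 12.58
tool_pos: [0.5196, 0.0409, 0.168]
tool_rot: [3.126, -0.219, -0.016]
force: [-2.1, -0.8, 1.5]
gripper_width: 0.469
```

```bash
python3 d.py a1
```

```text
disc x 241 top 240 w 24 h 19 area 382
clk 12.6333 [0.5197 0.041  0.1679] yaw -7.9 F [-0.7 -0.9 -0. ] M [-0.24  0.08  0.02] w 0.468 j7 -0.288
```

View pics/a1c.png

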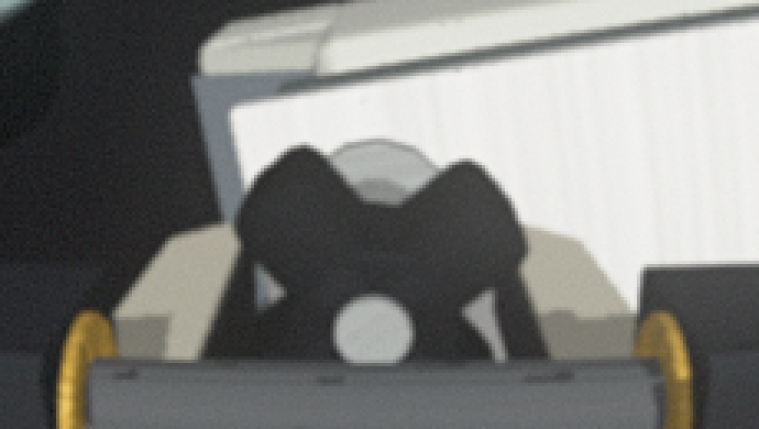

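Call:
servo_tool(
  moves=[
    [0, 0, 0, -6, 136],
    [0, 0, 0, -12, 136],
    [0, 0, 0, -18, 136],
    [0, 0, 0, -24, 136],
    [0, 0, 0, -30, 136],
  ],
)

```text
clock: 13.05
tool_pos: [0.5198, 0.0414, 0.1681]
tool_rot: [3.08, 0.594, -0.018]
force: [-2.0, -0.7, 1.3]
gripper_width: 0.465
```

```bash
python3 d.py a2
```

```text
disc x 241 top 240 w 23 h 19 area 358
clk 13.1 [0.5198 0.0415 0.168 ] yaw 22.0 F [-0.4 -0.6  0.4] M [-0.1   0.03 -0.  ] w 0.463 j7 0.157
```

Call:
servo_tool(
  moves=[
    [0, 0, 0, -6, 136],
    [0, 0, 0, -12, 136],
    [0, 0, 0, -18, 136],
    [0, 0, 0, -24, 136],
    [0, 0, 0, -30, 136],
  ],
)

```text
clock: 13.52
tool_pos: [0.5193, 0.0419, 0.1681]
tool_rot: [2.826, 1.371, -0.02]
force: [-1.9, -0.1, 1.9]
gripper_width: 0.467
```

```bash
python3 d.py a3
```

```text
disc x 240 top 241 w 23 h 18 area 357
clk 13.5667 [0.5194 0.0419 0.1679] yaw 52.0 F [-1.6  0.4  1. ] M [-0.15  0.15 -0.05] w 0.471 j7 0.602
```

View pics/a3c.png

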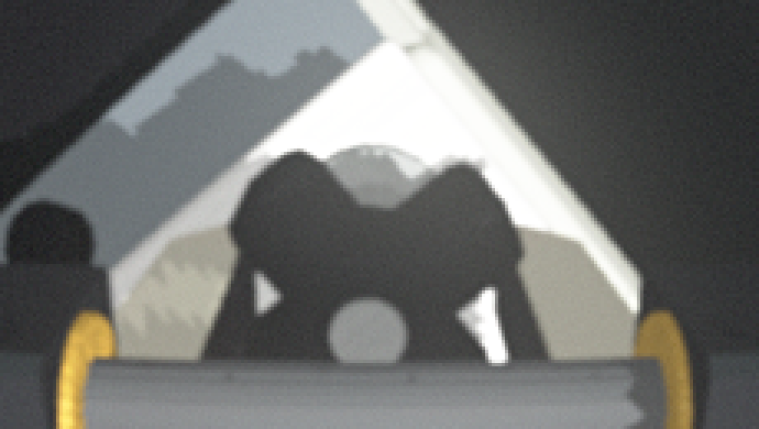

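Call:
servo_tool(
  moves=[
    [0, 0, 0, -6, 136],
    [0, 0, 0, -12, 136],
    [0, 0, 0, -18, 136],
    [0, 0, 0, -24, 136],
    [0, 0, 0, -30, 136],
  ],
)

```text
clock: 13.98
tool_pos: [0.5187, 0.0419, 0.1675]
tool_rot: [-2.374, -2.052, 0.022]
force: [-2.0, -1.2, 1.9]
gripper_width: 0.465
```

```bash
python3 d.py a4
```

```text
disc x 277 top 235 w 8 h 17 area 75
disc x 240 top 238 w 23 h 21 area 390
clk 14.0333 [0.5189 0.0418 0.1675] yaw 81.9 F [-1.3 -0.5  1.4] M [-0.15  0.3  -0.02] w 0.468 j7 1.045
```

Call:
servo_tool(
  moves=[
    [0, 0, 0, -6, 136],
    [0, 0, 0, -12, 136],
    [0, 0, 0, -18, 136],
    [0, 0, 0, -24, 136],
    [0, 0, 0, -30, 136],
  ],
)

```text
clock: 14.45
tool_pos: [0.5188, 0.0413, 0.1675]
tool_rot: [-1.762, -2.593, 0.021]
force: [-2.6, -2.1, 1.6]
gripper_width: 0.468
```

```bash
python3 d.py a5
```

```text
clk 14.5 [0.5191 0.0412 0.1674] yaw 111.8 F [-1.4 -1.   0.2] M [-0.14  0.24 -0.04] w 0.466 j7 1.484
```

View pics/a4c.png

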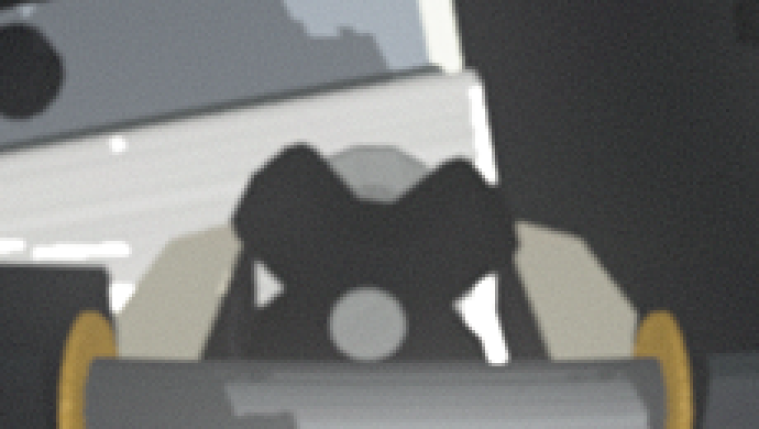

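View pics/a5c.png

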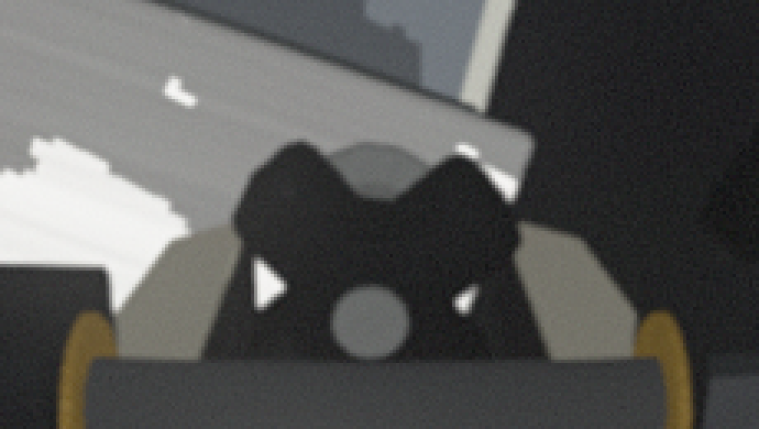

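```bash
cat > sd.py <<'E'
from h import *
import sys
a=cv2.imread('pics/side10.png');i,d=cap('side',sys.argv[1]);b=i[:,:,::-1]
c=cv2.hconcat([x[125:195,260:320] for x in(a,b)])
cv2.imwrite(f'pics/{sys.argv[1]}c.png',cv2.resize(c,None,fx=6.5,fy=6.5,interpolation=0))
E
python3 sd.py s5
```

```text
(no output)
```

View pics/s5c.png

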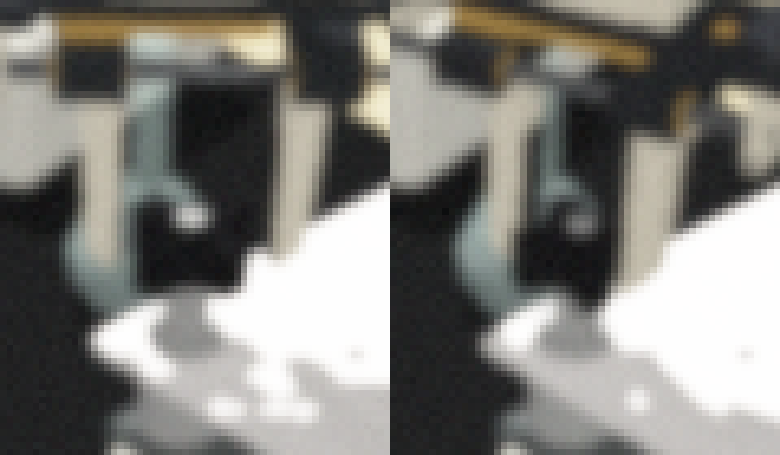

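```bash
python3 - <<'E'
from h import *
def disc(f):
    g=cv2.imread(f'pics/{f}.png',0)[225:259,225:285]
    g=cv2.GaussianBlur(cv2.resize(g,None,fx=6,fy=6,interpolation=3),(0,0),5)
    c=cv2.HoughCircles(g,cv2.HOUGH_GRADIENT,1,200,param1=60,param2=8,minRadius=60,maxRadius=84)
    x,y,r=c[0,0]; return 225+x/6-.4,225+y/6-.4,r/6
for f in['wrist11','a0','a1','a2','a3','a4','a5']:
    u,v,r=disc(f)
    o,q=ray(f,u,v); # closest to axis (.5205,.042): z where x,y closest
    h=q[:2];t=np.dot(np.array([.5203,.0417])-o[:2],h)/np.dot(h,h);p=o+q*t
    _,q1=ray(f,u-r,v);_,q2=ray(f,u+r,v)
    print(f,round(u,1),round(v,1),round(r,2),'z on axis',p.round(4))
E
```

```text
wrist11 254.0 252.8 11.63 z on axis [0.5206 0.0415 0.2268]
a0 253.8 252.8 11.78 z on axis [0.5205 0.0415 0.2268]
a1 252.5 250.5 11.7 z on axis [0.5207 0.0416 0.2272]Traceback (most recent call last):
  File "<stdin>", line 8, in <module>
  File "<stdin>", line 6, in disc
TypeError: 'NoneType' object is not subscriptable
```

```bash
cat > dz.py <<'E'
from h import *
def disc(f):
    g=cv2.imread(f'pics/{f}.png',0)[225:259,225:285]
    g=cv2.normalize(g,None,0,255,cv2.NORM_MINMAX) if g.max()<150 else np.minimum(g,150)
    g=cv2.GaussianBlur(cv2.resize(g,None,fx=6,fy=6,interpolation=3),(0,0),5)
    c=cv2.HoughCircles(g,cv2.HOUGH_GRADIENT,1,200,param1=40,param2=5,minRadius=60,maxRadius=84)
    x,y,r=c[0,0]; return 225+x/6-.4,225+y/6-.4,r/6
def z(f,uv=None):
    u,v=uv if uv else disc(f)[:2]
    o,q=ray(f,u,v);h=q[:2];t=np.dot(np.array([.5206,.0415])-o[:2],h)/np.dot(h,h);p=o+q*t
    print(f,round(u,1),round(v,1),p.round(4))
if __name__=='__main__':
    import sys
    for f in sys.argv[1:]:
        try:z(f)
        except Exception as e:print(f,e)
E
python3 dz.py a0 a1 a2 a3 a4 a5; python3 -c "
from dz import *
for f,x,y in(('a1',374,332),('a3',368,335),('a4',368,325),('a5',370,322)): z(f,(140+x/3.3-.35,150+y/3.3-.35))"
```

```text
a0 254.2 252.8 [0.5207 0.0414 0.2269]
a1 252.5 251.2 [0.5206 0.0415 0.2277]
a2 251.5 250.8 [0.5206 0.0415 0.2272]
a3 250.8 251.4 [0.5205 0.0414 0.2277]
a4 250.8 248.0 [0.5206 0.0413 0.2231]
a5 251.8 247.0 [0.5206 0.0414 0.2229]
a1 253.0 250.3 [0.5209 0.0415 0.2266]
a3 251.2 251.2 [0.5206 0.0415 0.2275]
a4 251.2 248.1 [0.5206 0.0415 0.2232]
a5 251.8 247.2 [0.5206 0.0414 0.2232]
```

Call:
servo_tool(
  moves=[
    [0, 0, 0, 6, 136],
    [0, 0, 0, 13, 136],
    [0, 0, 0, 20, 136],
    [0, 0, 0, 27, 136],
    [0, 0, 0, 34, 136],
  ],
)

```text
clock: 14.97
tool_pos: [0.521, 0.042, 0.1677]
tool_rot: [-2.459, -1.955, 0.015]
force: [1.1, -1.6, -1.5]
gripper_width: 0.466
```

Call:
servo_tool(
  moves=[
    [0, 0, 0, 7, 136],
    [0, 0, 0, 14, 136],
    [0, 0, 0, 21, 136],
    [0, 0, 0, 28, 136],
    [0, 0, 0, 35, 136],
  ],
)

```text
clock: 15.38
tool_pos: [0.5209, 0.0417, 0.1678]
tool_rot: [2.931, 1.124, -0.015]
force: [-0.3, -1.8, -1.9]
gripper_width: 0.469
```

```bash
python3 d.py b1; python3 dz.py b1
```

```text
disc x 277 top 228 w 8 h 16 area 80
disc x 239 top 236 w 23 h 21 area 388
clk 15.4333 [0.5207 0.042  0.1678] yaw 41.8 F [-0.  -0.8 -0.1] M [-0.2  -0.04 -0.01] w 0.466 j7 0.451
b1 249.7 246.0 [0.5205 0.0414 0.2226]
```

View pics/b1c.png

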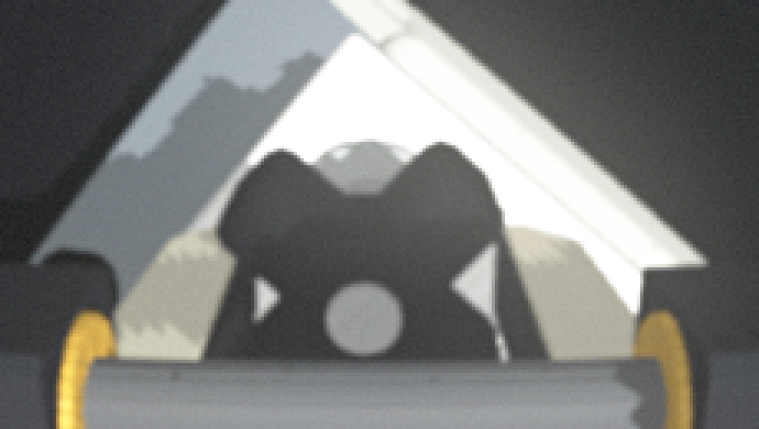

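Call:
servo_tool(
  moves=[
    [0, 0, 0, 7, 136],
    [0, 0, 0, 14, 136],
    [0, 0, 0, 21, 136],
    [0, 0, 0, 28, 136],
    [0, 0, 0, 35, 136],
  ],
)

```text
clock: 15.85
tool_pos: [0.5205, 0.0416, 0.1679]
tool_rot: [3.13, 0.197, -0.014]
force: [-0.5, -1.3, -0.7]
gripper_width: 0.47
```

Call:
servo_tool(
  moves=[
    [0, 0, 0, 7, 136],
    [0, 0, 0, 14, 136],
    [0, 0, 0, 21, 136],
    [0, 0, 0, 28, 136],
    [0, 0, 0, 35, 136],
  ],
)

```text
clock: 16.27
tool_pos: [0.5198, 0.0418, 0.1677]
tool_rot: [3.041, -0.752, -0.013]
force: [-1.4, -1.0, 0.6]
gripper_width: 0.468
```

```bash
python3 d.py b2; python3 dz.py b2
```

```text
disc x 242 top 238 w 23 h 21 area 392
clk 16.3167 [0.5199 0.0422 0.1677] yaw -28.0 F [-0.1 -0.8 -0.5] M [-0.18  0.15 -0.03] w 0.466 j7 -0.589
b2 253.5 248.4 [0.5207 0.0414 0.222 ]
```

View pics/b2c.png

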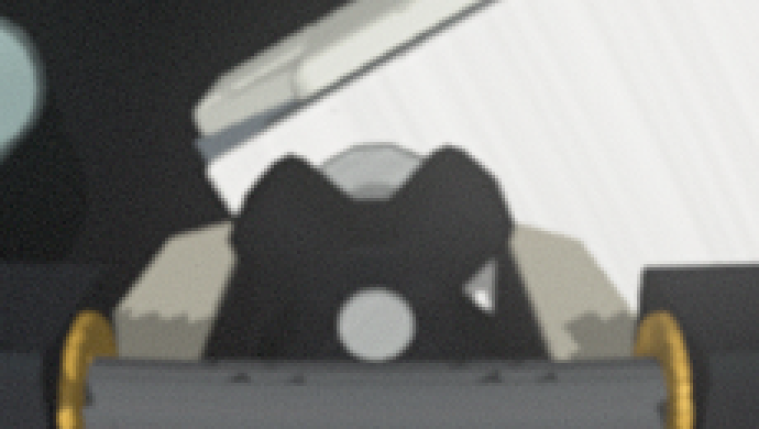

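Call:
servo_tool(
  moves=[
    [0, 0, 0, 7, 136],
    [0, 0, 0, 14, 136],
    [0, 0, 0, 21, 136],
    [0, 0, 0, 28, 136],
    [0, 0, 0, 35, 136],
  ],
)

```text
clock: 16.73
tool_pos: [0.5198, 0.0424, 0.1677]
tool_rot: [2.676, -1.626, -0.009]
force: [-0.7, -1.0, -0.2]
gripper_width: 0.471
```

Call:
servo_tool(
  moves=[
    [0, 0, 0, 7, 136],
    [0, 0, 0, 14, 136],
    [0, 0, 0, 21, 136],
    [0, 0, 0, 28, 136],
    [0, 0, 0, 35, 136],
  ],
)

```text
clock: 17.15
tool_pos: [0.5209, 0.0422, 0.1678]
tool_rot: [2.064, -2.356, -0.001]
force: [1.7, -2.7, -1.7]
gripper_width: 0.468
```

```bash
python3 d.py b3; python3 dz.py b3
```

```text
clk 17.2 [0.5208 0.0423 0.1678] yaw -97.8 F [-0.9 -0.7  0.5] M [-0.17  0.07 -0.02] w 0.466 j7 -1.62
b3 256.7 246.7 [0.5206 0.0413 0.2196]
```

View pics/b3c.png

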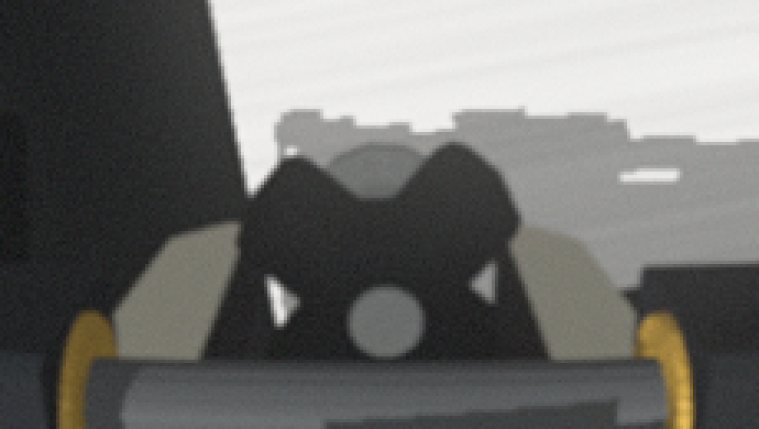

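Call:
servo_tool(
  moves=[
    [0, 0, 0, 7, 136],
    [0, 0, 0, 14, 136],
    [0, 0, 0, 21, 136],
    [0, 0, 0, 28, 136],
    [0, 0, 0, 35, 136],
  ],
)

```text
clock: 17.62
tool_pos: [0.5209, 0.042, 0.1679]
tool_rot: [1.263, -2.866, 0.004]
force: [1.2, -2.2, -0.7]
gripper_width: 0.466
```

```bash
python3 d.py b4; python3 dz.py b4
```

```text
clk 17.6667 [0.5206 0.0423 0.1678] yaw -132.6 F [ 0.2 -0.9 -0.1] M [-0.12  0.04  0.06] w 0.466 j7 -2.126
b4 257.0 244.7 [0.5206 0.0415 0.2196]
```

View pics/b4c.png

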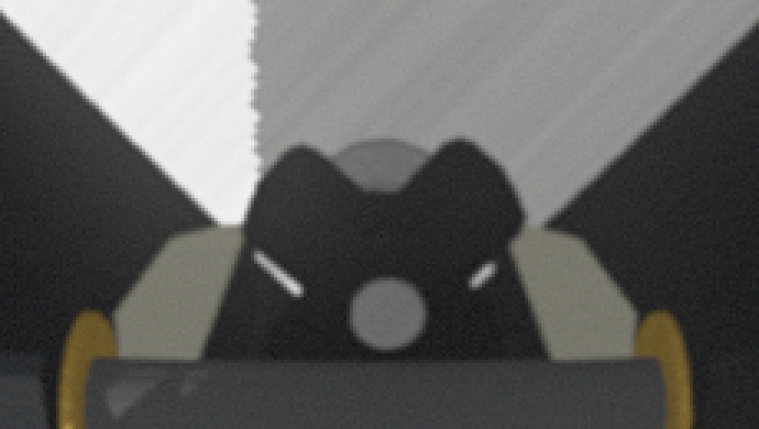

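Call:
servo_tool(
  moves=[
    [0, 0, 0, 0, 0],
    [0, 0, 0, 0, 0],
    [0, 0, 0, 0, 0],
    [0, 0, 0, 0, 0],
    [0, 0, 0, 0, 0],
  ],
)

```text
clock: 18.08
tool_pos: [0.5199, 0.0423, 0.1679]
tool_rot: [1.268, -2.862, 0.001]
force: [0.6, 0.4, -0.2]
gripper_width: 0.774
```

Call:
servo_tool(
  moves=[
    [0, 0, 0, -7, 0],
    [0, 0, 0, -14, 0],
    [0, 0, 0, -21, 0],
    [0, 0, 0, -28, 0],
    [0, 0, 0, -35, 0],
  ],
)

```text
clock: 18.5
tool_pos: [0.5199, 0.0422, 0.1679]
tool_rot: [2.077, -2.342, -0.004]
force: [1.1, 0.4, 0.1]
gripper_width: 1.001
```

```bash
python3 d.py b5; python3 dz.py b5
```

```text
disc x 251 top 237 w 15 h 19 area 227
clk 18.55 [0.5199 0.0421 0.168 ] yaw -96.7 F [-0.1  0.1 -0. ] M [0.03 0.12 0.03] w 1.002 j7 -1.604
b5 256.7 245.7 [0.5206 0.0412 0.2203]
```

View pics/b5c.png

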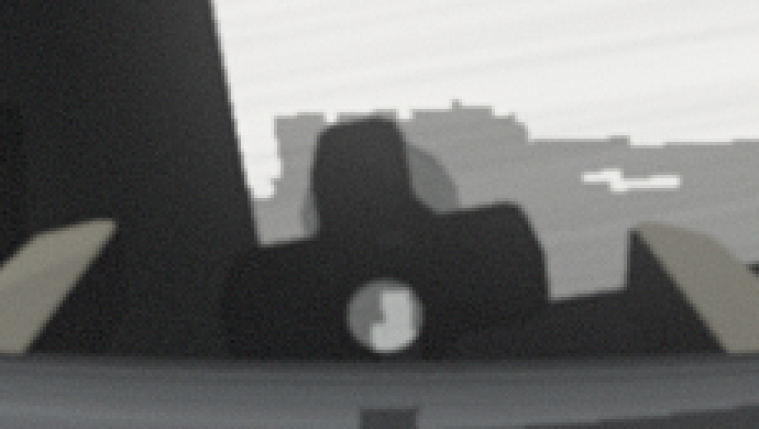

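Call:
servo_tool(
  moves=[
    [0, 0, 0, -7, 0],
    [0, 0, 0, -14, 0],
    [0, 0, 0, -21, 0],
    [0, 0, 0, -28, 0],
    [0, 0, 0, -35, 0],
  ],
)

```text
clock: 18.97
tool_pos: [0.5199, 0.0421, 0.1679]
tool_rot: [2.684, -1.614, -0.009]
force: [-0.2, -0.2, 0.0]
gripper_width: 1.002
```

Call:
servo_tool(
  moves=[
    [0, 0, 0, -7, 0],
    [0, 0, 0, -14, 0],
    [0, 0, 0, -21, 0],
    [0, 0, 0, -28, 0],
    [0, 0, 0, -35, 0],
  ],
)

```text
clock: 19.38
tool_pos: [0.5199, 0.042, 0.1679]
tool_rot: [3.047, -0.733, -0.013]
force: [0.9, 0.4, 0.2]
gripper_width: 1.001
```

Call:
servo_tool(
  moves=[
    [0, 0, 0, -7, 0],
    [0, 0, 0, -14, 0],
    [0, 0, 0, -21, 0],
    [0, 0, 0, -28, 0],
    [0, 0, 0, -35, 0],
  ],
)

```text
clock: 19.8
tool_pos: [0.5198, 0.042, 0.1678]
tool_rot: [3.129, 0.217, -0.017]
force: [-0.5, 0.0, -0.1]
gripper_width: 0.997
```

Call:
servo_tool(
  moves=[
    [0, 0, 0, -7, 0],
    [0, 0, 0, -14, 0],
    [0, 0, 0, -21, 0],
    [0, 0, 0, -28, 0],
    [0, 0, 0, -35, 0],
  ],
)

```text
clock: 20.22
tool_pos: [0.5198, 0.0419, 0.1678]
tool_rot: [2.922, 1.149, -0.018]
force: [-1.0, 0.3, -0.3]
gripper_width: 0.999
```

Call:
servo_tool(
  moves=[
    [0, 0, 0, -6, 40],
    [0, 0, 0, -8, 80],
    [0, 0, 0, -8, 80],
  ],
)

```text
clock: 20.47
tool_pos: [0.5199, 0.0418, 0.1678]
tool_rot: [2.839, 1.343, -0.018]
force: [0.6, -0.4, 0.1]
gripper_width: 0.834
```

```bash
python3 d.py b6; python3 dz.py b6;python3 m.py .5206 .0417 .168 52
```

```text
disc x 242 top 237 w 19 h 18 area 221
clk 20.5167 [0.5199 0.0418 0.1678] yaw 50.6 F [-1.  -0.1  0.2] M [ 0.02 -0.03  0.04] w 0.786 j7 0.58
b6 270.2 249.8 [0.526  0.0499 0.2289]
clk 20.5167 pos [0.5199 0.0418 0.1678] yaw 50.57 w 0.7864678983785721 F [-1.  -0.1  0.2] M [ 0.02 -0.03  0.04] z [-0.01  -0.006 -1.   ] j7 0.5802001199336003
shift mm [ 0.4  0.7 -0.2] turn -1.4287635215891896
```

View pics/b6c.png

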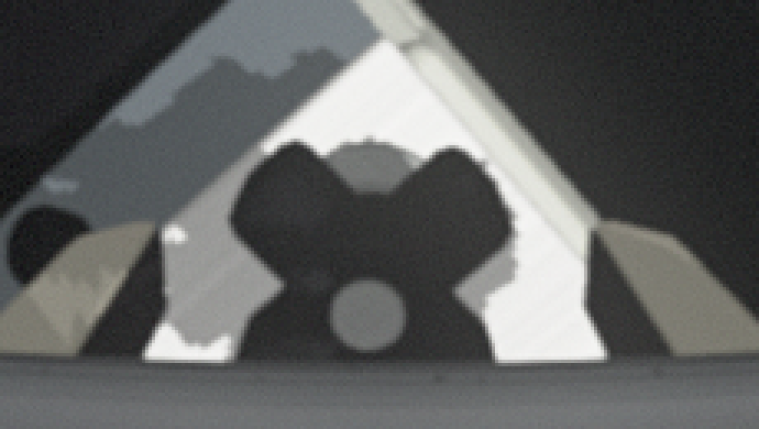

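Call:
servo_tool(
  moves=[
    [0, 0.5, 0, 0, 136],
    [0, 0.5, 0, 0, 136],
    [0, 0.5, 0, 0, 136],
    [0, 0.5, 0, 0, 136],
    [0, 0.5, 0, 5, 136],
  ],
)

```text
clock: 20.93
tool_pos: [0.5202, 0.0418, 0.1678]
tool_rot: [2.895, 1.218, -0.018]
force: [-1.0, -1.1, 0.2]
gripper_width: 0.478
```

Call:
servo_tool(
  moves=[
    [0, 0, 0, 7, 136],
    [0, 0, 0, 14, 136],
    [0, 0, 0, 21, 136],
    [0, 0, 0, 28, 136],
    [0, 0, 0, 35, 136],
  ],
)

```text
clock: 21.35
tool_pos: [0.52, 0.0407, 0.1676]
tool_rot: [3.123, 0.283, -0.018]
force: [-0.0, -1.1, -1.2]
gripper_width: 0.464
```

Call:
servo_tool(
  moves=[
    [0, 0, 0, 7, 136],
    [0, 0, 0, 14, 136],
    [0, 0, 0, 21, 136],
    [0, 0, 0, 28, 136],
    [0, 0, 0, 35, 136],
  ],
)

```text
clock: 21.77
tool_pos: [0.5195, 0.0408, 0.1675]
tool_rot: [3.06, -0.668, -0.016]
force: [-0.9, -1.2, -0.6]
gripper_width: 0.467
```

```bash
python3 d.py b7; python3 dz.py b7; python3 -c "
from dz import *
z('b6',(140+368/3.3-.35,150+315/3.3-.35))"
```

```text
disc x 242 top 235 w 23 h 21 area 383
clk 21.8167 [0.5196 0.0412 0.1676] yaw -24.9 F [ 0.7 -1.1  0.6] M [-0.19  0.21  0.02] w 0.467 j7 -0.542
b7 252.7 245.2 [0.5205 0.0415 0.2197]
b6 251.2 245.1 [0.5206 0.0415 0.2204]
```

View pics/b7c.png

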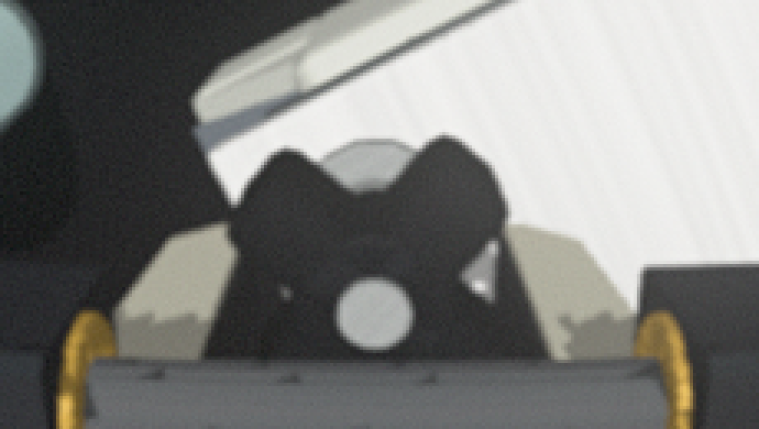

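Call:
servo_tool(
  moves=[
    [0, 0, 0, 7, 136],
    [0, 0, 0, 14, 136],
    [0, 0, 0, 21, 136],
    [0, 0, 0, 28, 136],
    [0, 0, 0, 35, 136],
  ],
)

```text
clock: 22.23
tool_pos: [0.5196, 0.0416, 0.1675]
tool_rot: [2.718, -1.553, -0.011]
force: [-0.2, -1.0, -0.7]
gripper_width: 0.468
```

Call:
servo_tool(
  moves=[
    [0, 0, 0, 7, 136],
    [0, 0, 0, 14, 136],
    [0, 0, 0, 21, 136],
    [0, 0, 0, 28, 136],
    [0, 0, 0, 35, 136],
  ],
)

```text
clock: 22.65
tool_pos: [0.5203, 0.0416, 0.1677]
tool_rot: [2.126, -2.298, -0.004]
force: [0.8, -1.0, -1.0]
gripper_width: 0.467
```

Call:
servo_tool(
  moves=[
    [0, 0, 0, 7, 136],
    [0, 0, 0, 14, 136],
    [0, 0, 0, 21, 136],
    [0, 0, 0, 24, 136],
    [0, 0, 0, 24, 136],
  ],
)

```text
clock: 23.07
tool_pos: [0.5203, 0.0415, 0.1676]
tool_rot: [1.607, -2.685, 0.001]
force: [-0.0, -1.5, -1.1]
gripper_width: 0.468
```

```bash
python3 d.py b8; python3 dz.py b8; python3 sd.py s8
```

```text
clk 23.1167 [0.5203 0.0417 0.1677] yaw -118.1 F [ 0.  -1.4 -1.9] M [-0.26  0.03 -0.01] w 0.465 j7 -1.916
b8 255.7 243.4 [0.5206 0.0415 0.2167]
```

View pics/b8c.png

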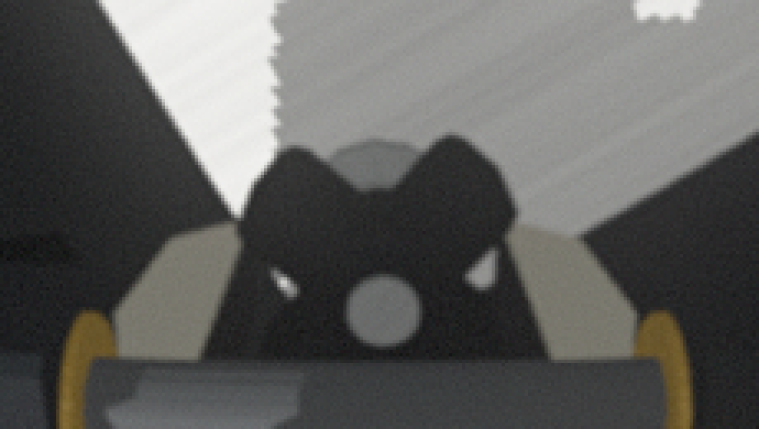

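View pics/s8c.png

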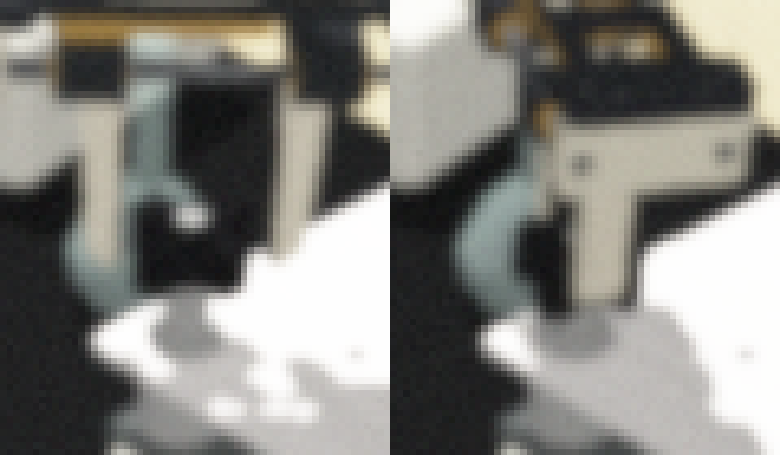

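Call:
servo_tool(
  moves=[
    [0, 0, 0, 2, 170],
    [0, 0, 0, 2, 170],
    [0, 0, 0, 2, 170],
    [0, 0, 0, 2, 170],
    [0, 0, 0, 2, 170],
  ],
  newtons=15,
)

```text
clock: 23.58
tool_pos: [0.5194, 0.0408, 0.1676]
tool_rot: [1.558, -2.712, -0.0]
force: [-1.8, -4.2, 0.0]
gripper_width: 0.397
```

Call:
servo_tool(
  moves=[
    [0, 0, 0, 0, 170],
    [0, 0, 0, 0, 170],
    [0, 0, 0, 0, 170],
    [0, 0, 0, 0, 170],
    [0, 0, 0, 0, 170],
  ],
)

```text
clock: 24.0
tool_pos: [0.5195, 0.0408, 0.1677]
tool_rot: [1.558, -2.713, 0.0]
force: [-2.7, -4.8, -0.2]
gripper_width: 0.4
```

```bash
python3 d.py b9; python3 dz.py b9; python3 - <<'E'
from h import *
cap('scene','scene9')
E
```

```text
clk 24.05 [0.5194 0.0408 0.1677] yaw -120.3 F [-2.9 -3.9 -0.4] M [-0.97  0.66  0.04] w 0.396 j7 -1.947
b9 253.5 242.4 [0.5207 0.0416 0.2162]
```

View pics/b9c.png

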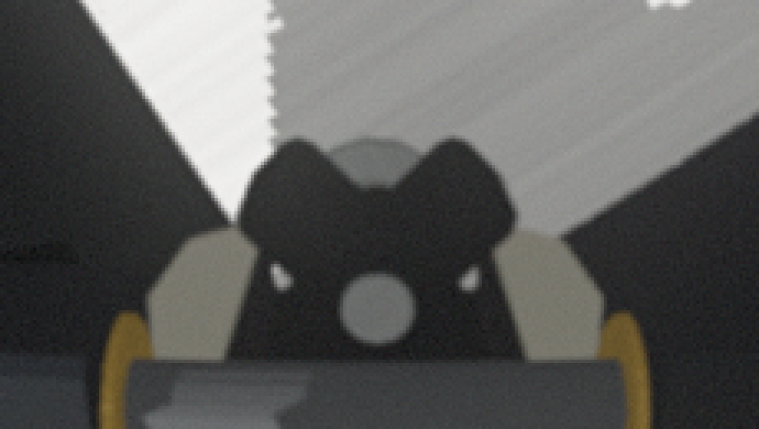

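View pics/scene9.png

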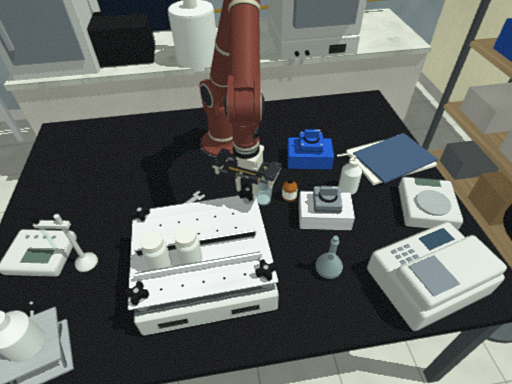

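```bash
python3 - <<'E'
from h import *
print(read_state()['clock'],read_state()['gripper_width']); print(ticket.job_done())
E
```

```text
24.1 0.3943284474699719
the job is handed in; nothing more can be done
None
```

I turned the isolator from on to off, dropped the proud bolt off its thread start, screwed it one turn forward, and handed the job in with the fingers gripping the knob. It took 24.1 s of the 72 s; the hand-in gave no verdict.

**Isolator:** I turned the grey pod's handle 90° anticlockwise, from a jaw angle of 77.9° to 167.8°. The wrist and side views afterwards showed the bar a quarter turn round.

**Bolt, backward:** I turned it about 147° with the fingers loose in the notches, so the bolt could fall freely. The wrist camera showed the knob about 4.5 mm lower between about 87° and 117°, which matches the thread drop.

**Bolt, forward:** I turned it about 362° (±15°) from the drop, with one in-place regrasp. By angle that puts the lift at about 13.7 mm.

**Finish:** the fingers are closed in opposite notches at 15 N, about 37 mm apart and standing still. A last scene picture shows the bottles, glassware, spanner and handle as expected.

Two checks disagreed:
- **Fingertip position:** the tips stood about 27 mm behind the reported TCP. My first grip closed just above the handle without touching it, so I worked 27 mm deeper from then on. With that offset the grasp point is about 13 mm from the knob's centre, measured from either the reported or the seen tips.
- **Final knob height:** read directly from the picture, it was about 1 mm lower than the angle gives, for a lift of about 12.5 mm. That is still inside the 12.0–15.6 mm limits. I trusted the angle count, because a second height comparison half a turn apart agreed with it to within 0.6 mm.

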